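Lay out the stripped saw engine

TASK

Two piles of parts from a stripped chain saw stand on the bench: take them apart and lay every part flat in the tray made for its shape, the same way up as it lies now - the flat muffler box in the rectangular tray, the square carburettor in the square one, and the clutch drum, the piston and the small ring bearing in the large, the middle and the small round dish. Set each part down in the middle of its tray, do not drop it, and leave them all lying there.

Things in the scene. Friction and masses are not known exactly. Their poses are not given: they have to be found in the camera images.
- muffler: Exhaust muffler: flat rectangular box of dark steel, 76 mm (its x) by 52 mm (its y) by 30 mm high (z up), with a thin seam flange standing out 1 mm round its middle (look only), four bolt heads on top and a small outlet in its +x end. About 0.3 kg. Loose; the lowest part of one pile, standing on the bench. Origin: centre of its underside.
- drum: Clutch drum: smooth round steel disc, 64 mm diameter, 30 mm high, with six dark holes round its flat top. About 0.25 kg. Loose; the lowest part of the other pile, standing on the bench. Origin: centre of its underside, z up.
- carburettor: Carburettor: square aluminium block, 42 by 42 mm by 36 mm high, with two thin dark gasket lines, a throat hole in its x faces and two small brass screws standing 4 mm out of its +y face (look only). About 0.18 kg. Loose; lies on either the muffler or the drum (differs from start to start), with the bearing on top of it. Origin: centre of its underside, z up.
- piston: Piston: plain aluminium cylinder, 44 mm diameter, 36 mm high, two dark ring grooves near its flat top, a pin hole across its side. About 0.12 kg. Loose; lies on the other one of muffler and drum, with nothing on top. Origin: centre of its underside, z up.
- bearing: Needle bearing: short thick steel ring, 30 mm outside diameter, 16 mm bore, 22 mm high. About 0.05 kg. Loose; lies on top of the carburettor. Origin: centre of its underside, z up along its axis.
- rect_tray: Fixed to the bench. Grey plastic, rectangular shallow tray, 104 mm (its x) by 80 mm (its y) outside, 96 by 72 mm inside, walls 4 mm, inner floor 4 mm above the bench; rim 10 mm above the bench. Origin: centre of the underside, on the bench; z up. Place of the muffler, long side along the long side.
- square_tray: Fixed to the bench. Grey plastic, square shallow tray, 70 by 70 mm outside, 62 by 62 mm inside, walls 4 mm, inner floor 4 mm above the bench; rim 10 mm above the bench. Origin: centre of the underside, on the bench; z up. Place of the carburettor.
- large_dish: Fixed to the bench. Grey plastic, largest of the three round shallow dishes, 92 mm outside diameter, 84 mm inside, inner floor 4 mm above the bench; rim 10 mm above the bench. Origin: centre of the underside, on the bench; z up. Place of the drum.
- medium_dish: Fixed to the bench. Grey plastic, middle one of the three round shallow dishes, 72 mm outside diameter, 64 mm inside, inner floor 4 mm above the bench; rim 10 mm above the bench. Origin: centre of the underside, on the bench; z up. Place of the piston.
- small_dish: Fixed to the bench. Grey plastic, smallest of the three round shallow dishes, 58 mm outside diameter, 50 mm inside, inner floor 4 mm above the bench; rim 10 mm above the bench. Origin: centre of the underside, on the bench; z up. Place of the bearing.
Not all that is in view belongs to the job. Leave any blue look-alike of the bearing alone.

How it is judged:
By the outcome, as a careful person would: the job done as asked, in the order asked, and still so for the second after the job is handed in, with the robot touching nothing.
It also fails if it takes over 136 s, if anything falls off the work surface, if the arm or the gripper's body presses on something with over 40 N, if the wrist force passes 120 N, or if a joint passes its speed limit or range.

ROBOT

A 6-joint arm with a two-finger parallel gripper is mounted at the origin on the work surface. World frame = base frame: x ahead of the robot, y to its left, z up, the work surface at z = 0. Lengths are in mm, angles in rad, forces in N, time in s.
With the tool pointing down it reaches from about 350 to 975 mm from the base axis. Payload 7.1 kg.
Tool frame: the origin (TCP) lies on the mounting face of the last link; the fingertips stand 182 mm ahead of it and the grasp point (between the pads) lies 163 mm ahead of it (ctrl.tip_reach is the distance from the TCP to the fingertips, in mm); z points along the fingers, y is the direction in which the jaws open and shut (so a half turn about z gives the same grasp; the last joint's range is limited). The gripper opens to 88 mm and grips with 3 to 60 N. Pads are 20 mm wide; open, the fingers measure 115 mm over their backs; the gripper's body (75 mm by 178 mm) begins 61 mm behind the grasp point.
Start: joints at [1.279, 0.423, 1.63, -0, 1.089, -0.019], TCP at [168.362, 601.881, 404.675] pointing down, gripper open.
Joint ranges: [-3, 3], [-0.9, 2.11], [0.09, 2.58], [-1.31, 4.45], [0.11, 2.69], [-2.54, 2.54]. Speed limits (rad/s): [2.39, 2.39, 3.01, 3.14, 3.14, 3.14].

INTERFACE

Orientations are given as a rotation vector (axis times angle).
In Python, from workcell import ctrl gives the robot as it stands.
- The arm moves only by the tool jog_arm, never from a script. Its argument "steps" is a list that holds one entry, the list of rows, each a list of 7 numbers: the shift along the tool's x, y, z in m, then the turn, a rotation vector about the tool's x, y, z in degrees, then the gripper's target within -1 to 1 (shut at 1, half-way at 0, fully open at -1). A call has 1 to 20 rows; each row shifts and turns the commanded pose from where the row before left it, along the tool's axes as they then stand; what a row does not reach is not made up. A row lasts 1/12 s, in which the tool goes at most 41.7 mm and 7.16 degrees, less where a joint would pass 70% of its speed; a pose out of reach is approached as far as the arm can. A call is refused whole if a number of a shift passes 0.0417 or a number of a turn 7.16, either way. A call with a gripper value outside its range is refused whole. The fingers move at their own pace and stop on an object; the grip force is fixed at half the most. Time passes only in rows, so rows that do not move let the fingers close. It gives the time, the measured TCP pose, the force and the opening at its end, in the units of the state.
- ctrl.get_obs(): the state, without advancing time (a new reading comes with each control period).
- ctrl.get_image(name): name is "side" or "top"; returns the picture (480x640x3 uint8, red, green, blue); there is no depth.
- ctrl.camera_info(name): a dict with "fx", "fy", "cx", "cy" (pixels), "origin" and "attitude" of the camera in the world. Camera axes: x right, y down, z forward; pixel columns grow to the right and rows downward; lengths in mm; the calibration is good to about 2 mm. A picture is of the moment at which its call begins. camera_info takes no time and is no camera call.
- ctrl.close_job(): hands the job in, once; it reports no verdict.
Trained networks look in the newest picture that a camera, given by its name, has taken for a name from the list of things; names that differ only in an ending like _2 or _b are one class to them, and where a whole thing is asked for, a point or a joint stands for the part that bears it (a point fixed in the world has none). Each returns a list of dicts, best first, with "p" (0 to 1); they miss things now and then, are a little off and sometimes report something else, mostly with a low value. They report only what shows in the picture. A call takes as long as a camera call. They do not tell look-alikes from the thing itself.
- ctrl.look_for(thing, camera): "bbox" ([left, top, right, bottom] in pixels, round what is visible of it).
- ctrl.trace(thing, camera): "pixels" (480x640 bool, what is visible of it) and "bbox" ([left, top, right, bottom] in pixels, round what is visible of it).
- ctrl.landmark_of(thing, camera): "uv" ([column, row] in pixels: a listed point, or the origin of a listed thing).
The state is a dict: "t": time; "qpos": joint angles; "qvel": joint speeds; "joint_torque": joint torques, N m; "ee_pos": TCP position; "orientation": TCP orientation; "ft_force": force on the tool from outside, world axes, zero at the start; "moment": the same for the moment, N m; "width": finger opening in mm.
Only numpy, scipy, OpenCV 4.12 (cv2) and the standard library are available. Lean on these libraries where they do the work, as an engineer would, in place of code of your own. Each camera call takes 0.05 s, during which the arm holds its last target.

## Working session

There is one attempt and no reset: what is moved stays moved. The work goes in short steps, Python scripts to look and compute and a tool call to move; the robot and the scene stay as the last step left them, time stands still between calls to the robot, and variables do not carry over. Pictures are saved under pics/ and viewed, and the job is handed in when it is done.

Besides the shell and the picture viewer there is one more tool, called after "Emit:" by a JSON object that holds its "method" and its "body". jog_arm: Moves the arm, as the interface text tells. Its arguments: {"type":"object","properties":{"steps":{"type":"array"}},"required":["steps"]}

```bash
ls; mkdir -p pics; python3 - <<'E'
from workcell import ctrl
import cv2
for n in("top","side"):
    im=ctrl.get_image(n); cv2.imwrite(f"pics/{n}0.png",im[:,:,::-1]); print(n,ctrl.camera_info(n))
    for th in "muffler drum carburettor piston bearing rect_tray square_tray large_dish medium_dish small_dish".split():
        try: print(th,[(round(d['p'],2),[int(v) for v in d['bbox']]) for d in ctrl.look_for(th,n)],[(round(d['p'],2),[round(float(v),1) for v in d['uv']]) for d in ctrl.landmark_of(th,n)])
        except Exception as e: print(th,e)
print(ctrl.get_obs())
E
```

```text
pics
top {'fx': 551.9447329150435, 'fy': 551.9447329150435, 'cx': 318.3767753150769, 'cy': 229.93750428787985, 'origin': array([ 463.74240736,   14.26672245, 1207.59761252]), 'attitude': array([-2.18648807,  2.21790923, -0.05681764])}
muffler [(0.61, [172, 274, 203, 317])] [(0.98, [187.2, 297.8])]
drum [(0.58, [179, 185, 209, 216])] [(0.86, [193.9, 203.4]), (0.32, [192.6, 204.7])]
carburettor [(0.73, [168, 286, 195, 307]), (0.2, [255, 226, 286, 262])] [(0.56, [183.6, 297.5]), (0.15, [193.5, 205.5])]
piston [(0.81, [180, 191, 201, 213])] [(0.93, [191.8, 203.0]), (0.46, [186.4, 294.8])]
bearing [(0.72, [171, 291, 190, 307])] [(0.43, [180.7, 295.4])]
rect_tray [(0.84, [423, 177, 475, 225])] [(0.95, [446.6, 203.2])]
square_tray [(0.7, [349, 232, 386, 270])] [(0.95, [365.1, 255.4])]
large_dish [(0.58, [290, 151, 329, 192])] [(0.75, [314.8, 168.8])]
medium_dish [(0.68, [255, 227, 284, 262])] [(0.68, [271.6, 243.1]), (0.65, [195.2, 204.3]), (0.18, [366.5, 253.4])]
small_dish [(0.89, [445, 277, 467, 304]), (0.28, [179, 186, 210, 221]), (0.27, [167, 277, 200, 318])] [(0.92, [457.3, 293.6]), (
[... 970 characters left out ...]
.82, [389.8, 178.1])]
{'t': 2.1, 'qpos': array([ 1.27902501e+00,  4.23120577e-01,  1.62989230e+00,  7.02095127e-07,
        1.08858387e+00, -1.89995481e-02]), 'qvel': array([ 1.08633436e-05, -6.40230057e-04,  4.66526888e-04, -3.65027750e-04,
       -7.18842031e-04,  2.65578139e-04]), 'joint_torque': array([ 8.67887902e-04, -5.44571006e+01, -2.74039990e+01,  6.45215716e-02,
        1.67662598e-02, -1.04330275e-05]), 'ee_pos': array([168.34877451, 601.89210879, 404.66523381]), 'orientation': array([-4.27142124e-01, -3.11241806e+00,  6.20453977e-06]), 'ft_force': array([-0.04756486,  0.02450971,  0.22350193]), 'moment': array([ 0.01093587,  0.0046489 , -0.03166676]), 'width': 87.96543335266844}
```

View pics/top0.png

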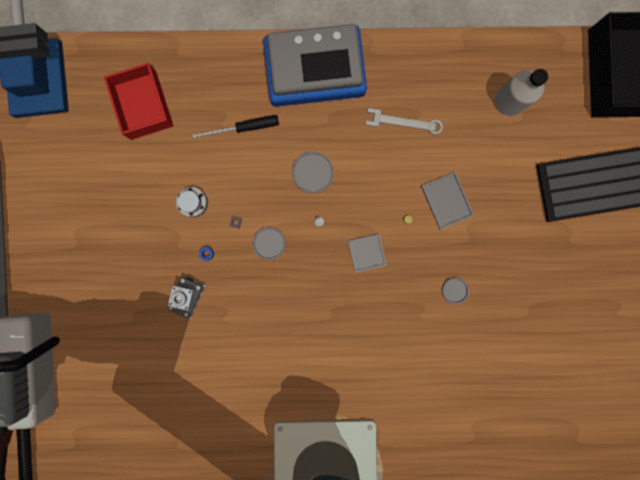

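View pics/side0.png

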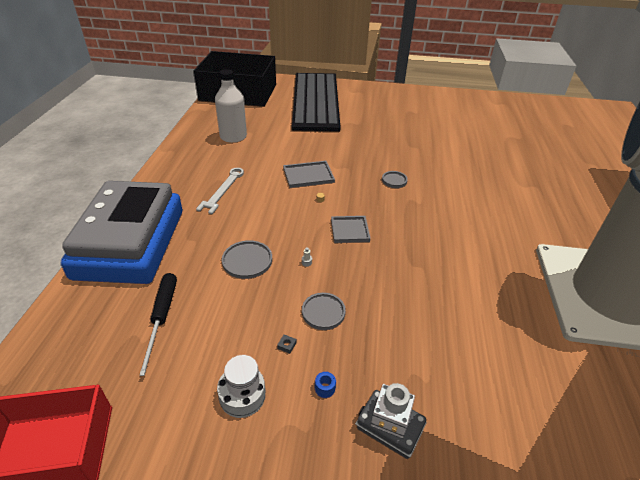

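```bash
python3 - <<'E'
import cv2,numpy as np
a=cv2.imread("pics/top0.png");b=cv2.imread("pics/side0.png")
c1=cv2.resize(a[170:330,150:230],None,fx=3.7,fy=3.7,interpolation=cv2.INTER_CUBIC)
cv2.imwrite("pics/crop_t.png",c1)
c2=cv2.resize(b[340:470,200:440],None,fx=3.3,fy=3.3,interpolation=cv2.INTER_CUBIC)
cv2.imwrite("pics/crop_s.png",c2)
E
```

```text
(no output)
```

View pics/crop_t.png

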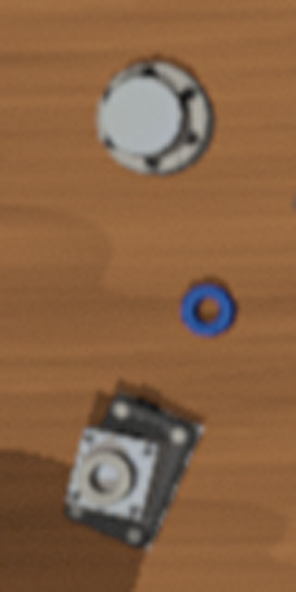

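View pics/crop_s.png

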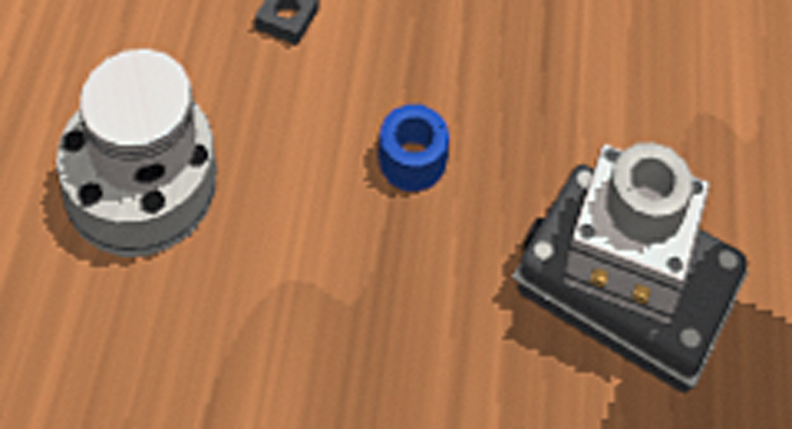

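The top view shows the carburettor and bearing on the muffler at (187,297), the piston on the drum at (193,203), and the trays in the middle. Candidates for the bearing are the steel ring on the carburettor (top 181,298; side 397,398) and the blue ring loose on the bench (top 206,253; side 325,384). I choose the steel ring, and the close crop confirms it. Candidates for the round dishes are distinct by size: (312,172) large, (269,243) medium, (455,290) small.

```bash
cat > h.py <<'E'
import numpy as np,cv2
from scipy.spatial.transform import Rotation as R
from scipy.optimize import minimize
from workcell import ctrl
INF={n:ctrl.camera_info(n) for n in("top","side")}
def proj(P,n):
    c=INF[n];M=R.from_rotvec(c['attitude']).as_matrix()
    q=(np.asarray(P,float)-c['origin'])@M
    return np.c_[c['fx']*q[:,0]/q[:,2]+c['cx'],c['fy']*q[:,1]/q[:,2]+c['cy']]
def back(uv,z,n):
    c=INF[n];M=R.from_rotvec(c['attitude']).as_matrix()
    d=M@np.array([(uv[0]-c['cx'])/c['fx'],(uv[1]-c['cy'])/c['fy'],1]);s=(z-c['origin'][2])/d[2]
    return c['origin']+s*d
SH={'muffler':('b',76,52,30),'drum':('c',64,0,30),'carburettor':('b',42,42,36),'piston':('c',44,0,36),'bearing':('c',30,0,22),
'rect_tray':('b',104,80,10),'square_tray':('b',70,70,10),'large_dish':('c',92,0,10),'medium_dish':('c',72,0,10),'small_dish':('c',58,0,10)}
def pts(th,x,y,yaw,z):
    k,a,b,h=SH[th]
    if k=='c':
        t=np.linspace(0,2*np.pi,48,endpoint=False);xy=np.c_[np.cos(t),np.sin(t)]*a/2
    else: xy=np.array([[1,1],[-1,1],[-1,-1],[1,-1]])*[a/2,b/2]
    c,s=np.cos(yaw),np.sin(yaw);xy=xy@np.array([[c,s],[-s,c]])+[x,y]
    return np.r_[np.c_[xy,np.full(len(xy),z)],np.c_[xy,np.full(len(xy),z+h)]]
S=4
def sil(th,p,z,n,box):
    hull=cv2.convexHull(proj(pts(th,*p,z),n).astype(np.float32))[:,0]
    m=np.zeros(((box[3]-box[1])*S,(box[2]-box[0])*S),np.uint8)
    cv2.fillConvexPoly(m,np.round(((hull+0.5-[box[0],box[1]])*S)*16).astype(np.int32),1,shift=4)
    return cv2.resize(m.astype(np.float32),None,fx=1/S,fy=1/S,interpolation=cv2.INTER_AREA)
def fit(th,masks,z,occ=[],yaw0s=(0,),p0=None):
    """occ: list of (thing,pose,z)"""
    best=None
    def cost(p,ms):
        c=0
        for n,m in ms.items():
            ys,xs=np.nonzero(m);b=[xs.min()-12,ys.min()-12,xs.max()+13,ys.max()+13]
            b=[max(0,b[0]),max(0,b[1]),min(640,b[2]),min(480,b[3])]
            s=sil(th,p,z,n,b)
            for o in occ: s=s*(1-sil(*o,n,b))
            t=m[b[1]:b[3],b[0]:b[2]].astype(float)
            c+=1-np.minimum(s,t).sum()/np.maximum(s,t).sum()
        return c
    if p0 is None:
        P=[]
        for n,m in masks.items():
            ys,xs=np.nonzero(m);P.append(back((xs.mean(),ys.mean()),z+SH[th][3]/2,n)[:2])
        p0=np.mean(P,0)
    k=SH[th][0]
    for y0 in yaw0s:
        x0=[*p0,y0];sx=np.array([x0,[x0[0]+8,x0[1],y0],[x0[0],x0[1]+8,y0],[x0[0],x0[1],y0+.2]])
        f=(lambda p:cost(p,masks))
        if k=='c': g=lambda q:f([*q,0]);r=minimize(g,x0[:2],method='Nelder-Mead',options=dict(initial_simplex=sx[:3,:2],xatol=.05,fatol=1e-5));r.x=np.r_[r.x,0]
        else: r=minimize(f,x0,method='Nelder-Mead',options=dict(initial_simplex=sx,xatol=.02,fatol=1e-5))
        if best is None or r.fun<best.fun: best=r
    return best.x,best.fun
def traces(th,cams=("top","side"),i=0):
    o={}
    for n in cams:
        d=ctrl.trace(th,n)
        if len(d)>i:o[n]=d[i]['pixels']
        print(th,n,[(round(e['p'],2),[int(v) for v in e['bbox']],int(e['pixels'].sum())) for e in d])
    return o
E
python3 - <<'E'
from h import *
import pickle
T={th:traces(th) for th in SH}
pickle.dump(T,open("tr.pkl","wb"))
ys=np.arange(0,1.57,.26)
def go(th,z,occ=[]):
    y=(0,) if SH[th][0]=='c' else (np.arange(0,3.14,.26) if th in('muffler','rect_tray') else ys)
    p,f=fit(th,T[th],z,occ,y);print(th,'both',np.round(p,2),round(f,3))
    for n in T[th]:
        q,f=fit(th,{n:T[th][n]},z,occ,[p[2]],p[:2]);print('   ',n,np.round(q,2),round(f,3))
    return (th,p,z)
for t in list(SH)[5:]: go(t,0)
b=go('bearing',66);c=go('carburettor',30,[b]);go('muffler',0,[b,c])
p=go('piston',30);go('drum',0,[p])
E
```

```text
muffler top [(0.86, [172, 276, 204, 314], 417)]
muffler side [(0.72, [353, 388, 427, 456], 1636)]
drum top [(0.83, [180, 185, 207, 218], 319), (0.34, [292, 152, 331, 192], 1453)]
drum side [(0.94, [215, 376, 267, 418], 1026)]
carburettor top [(0.8, [170, 286, 196, 308], 345)]
carburettor side [(0.91, [368, 385, 415, 438], 1153), (0.16, [222, 240, 274, 279], 1542)]
piston top [(0.73, [178, 190, 202, 214], 435)]
piston side [(0.67, [224, 354, 258, 398], 1230)]
bearing top [(0.67, [198, 247, 213, 264], 163), (0.5, [170, 289, 188, 307], 206)]
bearing side [(0.82, [385, 383, 410, 413], 572), (0.71, [314, 372, 336, 399], 480)]
rect_tray top [(0.61, [424, 172, 474, 229], 1787)]
rect_tray side []
square_tray top [(0.56, [349, 233, 388, 274], 1004)]
square_tray side [(0.88, [328, 215, 367, 245], 953), (0.7, [384, 384, 411, 415], 632)]
large_dish top [(0.67, [291, 152, 333, 192], 1397), (0.53, [255, 225, 284, 259], 838), (0.48, [170, 288, 188, 308], 197)]
large_dish side [(0.93, [219, 242, 274, 279], 1550)]
medium_dish top [(0.85, [255, 228, 285, 257], 809)]
medium_dish side [(0.68, [302, 291,
[... 598 characters left out ...]
side [492.79 114.62   0.  ] 0.041
small_dish both [ 384.25 -289.34    0.  ] 0.058
    side [ 384.26 -289.38    0.  ] 0.058
bearing both [424.62 264.95   0.  ] 2.0
    top [424.62 264.95   0.  ] 1.0
    side [424.62 264.95   0.  ] 1.0
carburettor both [380.48 293.33   1.33] 0.743
    top [380.32 292.59   1.32] 0.383
    side [380.92 294.01   1.31] 0.351
muffler both [379.45 292.49   2.68] 0.49
    top [381.59 292.19   2.66] 0.336
    side [378.19 291.44   2.71] 0.113
piston both [580.71 276.91   0.  ] 0.112
    top [580.71 276.91   0.  ] 0.056
    side [581.   276.56   0.  ] 0.053
drum both [582.99 277.47   0.  ] 0.355
    top [582.1  277.78   0.  ] 0.205
    side [583.88 277.4    0.  ] 0.131
```

The networks chose the blue ring as the top "bearing" result, so I'll use their second hit at (179,298) and refit that pile. I'll also trace the missing trays again.

```bash
python3 - <<'E'
from h import *
import pickle
T=pickle.load(open("tr.pkl","rb"))
T['bearing']['top']=ctrl.trace('bearing','top')[1]['pixels']
ctrl.get_image('top');ctrl.get_image('side')
for th,n in(('small_dish','top'),('rect_tray','side')):
    d=ctrl.trace(th,n);print(th,[(e['p'],e['bbox']) for e in d])
    if d and d[0]['p']>.5:T[th][n]=d[0]['pixels']
def go(th,z,occ=[],y=(0,)):
    p,f=fit(th,T[th],z,occ,y);print(th,'both',np.round(p,2),round(f,3))
    for n in T[th]:
        q,f=fit(th,{n:T[th][n]},z,occ,[p[2]],p[:2]);print('   ',n,np.round(q,2),round(f,3))
    return (th,p,z)
ys=np.arange(0,1.57,.26)
ot=[go('rect_tray',0,y=[.38]),go('small_dish',0)]
b=go('bearing',66);c=go('carburettor',30,[b],ys);m=go('muffler',0,[b,c],np.arange(0,3.14,.26))
ims={n:ctrl.get_image(n)[:,:,::-1].copy() for n in INF}
pb=('piston',np.array([580.7,276.9,0]),30);db=('drum',np.array([582.5,277.5,0]),0)
L=[b,c,m,pb,db,*ot]
for n,im in ims.items():
    k=4;x0,y0,x1,y1={'top':(150,170,230,330),'side':(200,340,440,470)}[n]
    k={'top':3.7,'side':3.3}[n]
    cr=cv2.resize(im[y0:y1,x0:x1],None,fx=k,fy=k,interpolation=cv2.INTER_CUBIC)
    for o in L[:5]:
        q=pts(o[0],*o[1],o[2]);h=len(q)//2
        for part in(q[:h],q[h:]):
            cv2.polylines(cr,[np.round((proj(part,n)+.5-[x0,y0])*k).astype(int)],True,(0,255,0) if part is not q[:h] else (0,0,255),1)
    cv2.imwrite(f"pics/ov_{n}.png",cr)
E
python3 -c "
import cv2,numpy as np
a=cv2.imread('pics/ov_top.png');b=cv2.imread('pics/ov_side.png');print(a.shape,b.shape)"
```

```text
small_dish [(0.81, [442.8, 279.6, 468.3, 302.8])]
rect_tray [(0.62, [281.0, 162.7, 335.3, 184.5])]
rect_tray both [ 5.8043e+02 -2.7750e+02  3.9000e-01] 0.088
    top [ 5.7989e+02 -2.7728e+02  3.8000e-01] 0.028
    side [ 5.8133e+02 -2.7802e+02  4.1000e-01] 0.048
small_dish both [ 383.32 -289.66    0.  ] 0.122
    side [ 384.26 -289.26    0.  ] 0.058
    top [ 382.77 -289.95    0.  ] 0.047
bearing both [379.34 291.96   0.  ] 0.297
    top [379.17 291.69   0.  ] 0.105
    side [380.19 292.52   0.  ] 0.176
carburettor both [ 3.8054e+02  2.9313e+02 -2.5000e-01] 0.343
    top [ 3.8038e+02  2.9268e+02 -2.5000e-01] 0.197
    side [ 3.8100e+02  2.9342e+02 -2.4000e-01] 0.139
muffler both [379.8  292.54  -0.46] 0.366
    top [380.86 292.43  -0.46] 0.221
    side [378.28 291.61  -0.43] 0.109
(592, 296, 3) (429, 792, 3)
```

View pics/ov_top.png

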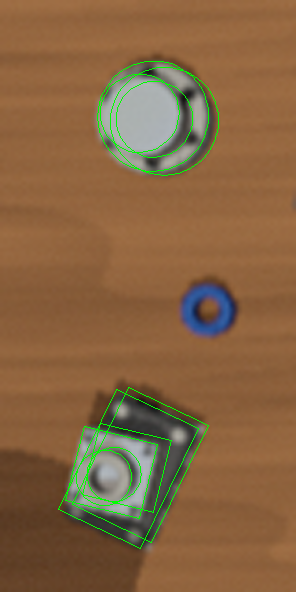

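View pics/ov_side.png

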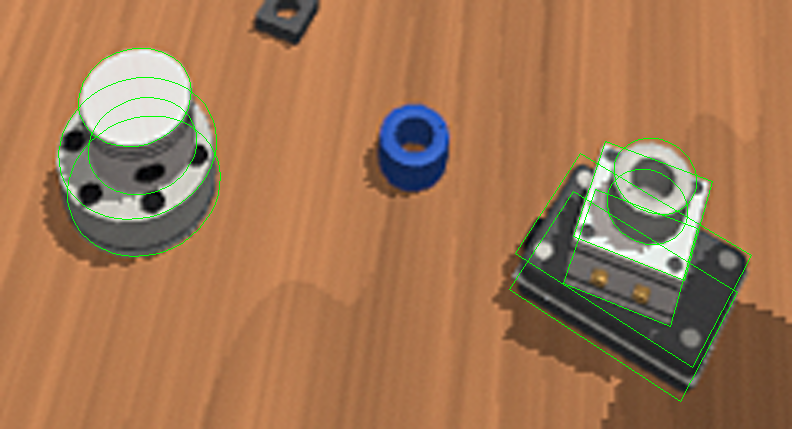

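Both overlays sit well on the parts. The poses agree between the cameras to about 1 mm. Next, a helper to convert a wanted TCP pose into tool-axis shifts.

```bash
cat > d.py <<'E'
import sys,numpy as np
from scipy.spatial.transform import Rotation as R
from workcell import ctrl
# usage: d.py x y z [yaw_of_tool_y]
o=ctrl.get_obs();M=R.from_rotvec(o['orientation']).as_matrix()
yaw=np.arctan2(M[1,1],M[0,1])
print('t',round(o['t'],2),'pos',np.round(o['ee_pos'],1),'yaw',round(yaw,4),'tilt',np.round(M[:2,2],4),'w',round(o['width'],1),'F',np.round(o['ft_force'],2),'q6',round(o['qpos'][5],2))
a=list(map(float,sys.argv[1:]))
if len(a)>=3:
    d=np.array(a[:3])-o['ee_pos'];print('tool shift mm',np.round(M.T@d,1))
    if len(a)>3:
        Mt=np.array([[-np.sin(a[3]),np.cos(a[3]),0],[np.cos(a[3]),np.sin(a[3]),0],[0,0,-1]]).T
        print('turn deg (tool)',np.round(np.degrees(R.from_matrix(M.T@Mt).as_rotvec()),2))
E
python3 d.py 379.5 292.1 300 1.32
```

```text
t 3.45 pos [168.4 601.9 404.7] yaw 1.298 tilt [0. 0.] w 87.9 F [-0.93  0.21 -0.81] q6 -0.02
tool shift mm [-286.8 -241.5  104.7]
turn deg (tool) [ 0.   -0.   -1.26]
```

Emit:
{"method": "jog_arm", "body": {"steps": [[[-0.012, -0.01, 0.0044, 0, 0, 0, -1], [-0.0239, -0.0201, 0.0087, 0, 0, 0, -1], [-0.0239, -0.0201, 0.0087, 0, 0, 0, -1], [-0.0239, -0.0201, 0.0087, 0, 0, 0, -1], [-0.0239, -0.0201, 0.0087, 0, 0, 0, -1], [-0.0239, -0.0201, 0.0087, 0, 0, 0, -1], [-0.0239, -0.0201, 0.0087, 0, 0, 0, -1], [-0.0239, -0.0201, 0.0087, 0, 0, 0, -1], [-0.0239, -0.0201, 0.0087, 0, 0, 0, -1], [-0.0239, -0.0201, 0.0087, 0, 0, 0, -1], [-0.0239, -0.0201, 0.0087, 0, 0, 0, -1], [-0.0239, -0.0201, 0.0087, 0, 0, 0, -1], [-0.012, -0.0101, 0.0044, 0, 0, -1.26, -1], [0, 0, 0, 0, 0, 0, -1], [0, 0, 0, 0, 0, 0, -1]]]}}

```text
t: 4.7
ee_pos: [380.1, 291.9, 300.2]
orientation: [-0.397, -3.116, 0.0]
ft_force: [-0.1, 0.4, -0.2]
width: 87.9
```

```bash
python3 d.py 379.5 292.1 257 1.32; python3 - <<'E'
from workcell import ctrl
import cv2
a=ctrl.get_image("side");b=ctrl.get_image("top")
cv2.imwrite("pics/s1.png",cv2.resize(a[280:480,280:480],None,fx=3,fy=3)[:,:,::-1])
cv2.imwrite("pics/t1.png",cv2.resize(b[200:360,90:250],None,fx=3.7,fy=3.7)[:,:,::-1])
E
```

```text
t 4.7 pos [380.1 291.9 300.2] yaw 1.3173 tilt [-0.0003  0.    ] w 87.9 F [-0.15  0.42 -0.2 ] q6 -0.69
tool shift mm [ 0.6  0.1 43.2]
turn deg (tool) [-0.   -0.01 -0.15]
```

View pics/s1.png

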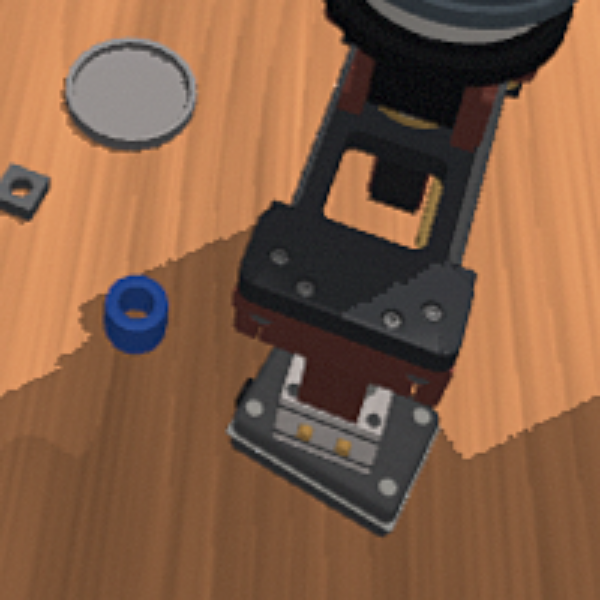

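The near finger stands over the +y side of the pile, in line with the carburettor (crop about 340,390). I'll descend and grip the bearing.

Emit:
{"method": "jog_arm", "body": {"steps": [[[0.0003, 0, 0.01, 0, 0, 0, -1], [0.0003, 0, 0.01, 0, 0, 0, -1], [0, 0, 0.01, 0, 0, 0, -1], [0, 0, 0.009, 0, 0, 0, -1], [0, 0, 0.0042, 0, 0, 0, -1], [0, 0, 0, 0, 0, 0, -0.3], [0, 0, 0, 0, 0, 0, 0], [0, 0, 0, 0, 0, 0, 0.2], [0, 0, 0, 0, 0, 0, 0.3], [0, 0, 0, 0, 0, 0, 0.4], [0, 0, 0, 0, 0, 0, 1], [0, 0, 0, 0, 0, 0, 1], [0, 0, 0, 0, 0, 0, 1], [0, 0, 0, 0, 0, 0, 1], [0, 0, 0, 0, 0, 0, 1], [0, 0, 0, 0, 0, 0, 1]]]}}

```text
t: 6.13
ee_pos: [379.1, 292.5, 257.1]
orientation: [0.393, 3.117, 0.0]
ft_force: [0.1, -0.4, 1.4]
width: 29.3
```

Emit:
{"method": "jog_arm", "body": {"steps": [[[0, 0, -0.004, 0, 0, 0, 1], [0, 0, -0.01, 0, 0, 0, 1], [0, 0, -0.015, 0, 0, 0, 1], [0, 0, -0.012, 0, 0, 0, 1], [0, 0, -0.004, 0, 0, 0, 1]]]}}

```text
t: 6.55
ee_pos: [379.5, 292.8, 304.1]
orientation: [0.393, 3.115, 0.003]
ft_force: [0.1, -0.7, -0.9]
width: 29.4
```

```bash
python3 d.py 383.5 -289.6 250;python3 - <<'E'
from workcell import ctrl
import cv2
a=ctrl.get_image("side")
cv2.imwrite("pics/s2.png",cv2.resize(a[280:480,280:480],None,fx=3,fy=3)[:,:,::-1])
E
```

```text
t 6.55 pos [379.5 292.8 304.1] yaw 1.32 tilt [0.0023 0.0017] w 29.4 F [ 0.12 -0.69 -0.91] q6 -0.69
tool shift mm [-148.3 -563.3   53.1]
```

View pics/s2.png

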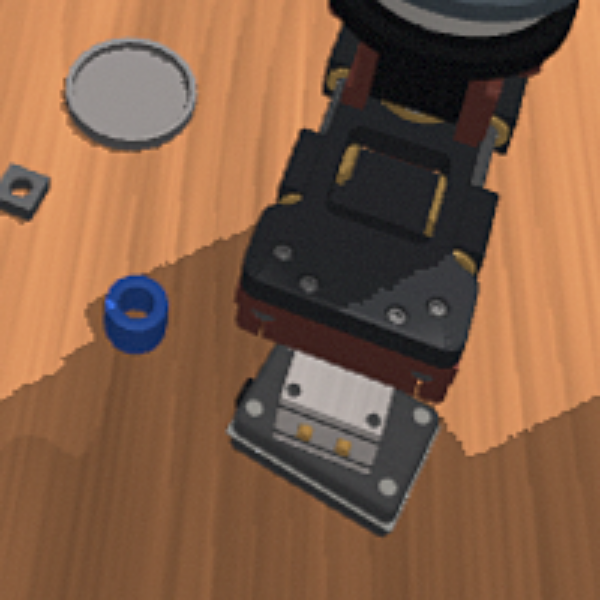

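The bearing is lifted and the carburettor still sits on the muffler as before. Carrying the bearing over to the small dish.

Emit:
{"method": "jog_arm", "body": {"steps": [[[-0.0044, -0.0166, 0, 0, 0, 0, 1], [-0.0087, -0.0331, 0, 0, 0, 0, 1], [-0.0087, -0.0331, 0, 0, 0, 0, 1], [-0.0087, -0.0331, 0, 0, 0, 0, 1], [-0.0087, -0.0331, 0, 0, 0, 0, 1], [-0.0087, -0.0331, 0, 0, 0, 0, 1], [-0.0087, -0.0331, 0, 0, 0, 0, 1], [-0.0087, -0.0331, 0, 0, 0, 0, 1], [-0.0087, -0.0331, 0.003, 0, 0, 0, 1], [-0.0087, -0.0331, 0.006, 0, 0, 0, 1], [-0.0087, -0.0331, 0.006, 0, 0, 0, 1], [-0.0087, -0.0331, 0.006, 0, 0, 0, 1], [-0.0087, -0.0331, 0.006, 0, 0, 0, 1], [-0.0087, -0.0331, 0.006, 0, 0, 0, 1], [-0.0087, -0.0331, 0.006, 0, 0, 0, 1], [-0.0087, -0.0331, 0.006, 0, 0, 0, 1], [-0.0087, -0.0331, 0.006, 0, 0, 0, 1], [-0.0044, -0.0166, 0.002, 0, 0, 0, 1], [0, 0, 0, 0, 0, 0, 1], [0, 0, 0, 0, 0, 0, 1]]]}}

```text
t: 8.27
ee_pos: [382.3, -289.8, 248.5]
orientation: [-0.396, -3.116, -0.001]
ft_force: [0.3, -0.2, -0.8]
width: 29.3
```

```bash
python3 d.py 383.5 -289.6 195.5 1.32;python3 - <<'E'
from workcell import ctrl
import cv2
a=ctrl.get_image("side")
cv2.imwrite("pics/s3.png",cv2.resize(a[100:250,300:500],None,fx=4,fy=4)[:,:,::-1])
E
```

```text
t 8.27 pos [ 382.3 -289.8  248.5] yaw 1.3179 tilt [-0.0008  0.0008] w 29.3 F [ 0.35 -0.24 -0.8 ] q6 -1.99
tool shift mm [-1.1  0.5 53. ]
turn deg (tool) [ 0.03 -0.06 -0.12]
```

View pics/s3.png

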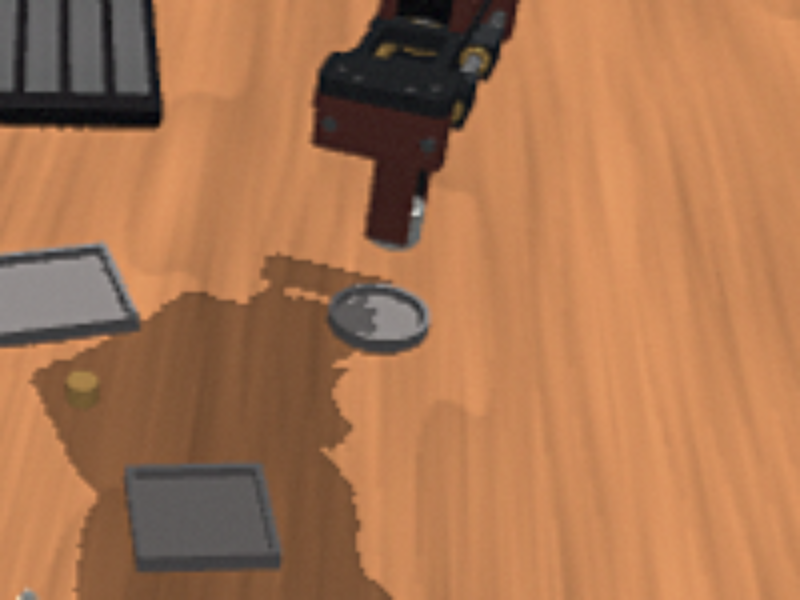

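Emit:
{"method": "jog_arm", "body": {"steps": [[[-0.0006, 0.0003, 0.008, 0, 0, 0, 1], [-0.0005, 0.0002, 0.012, 0, 0, 0, 1], [0, 0, 0.012, 0, 0, 0, 1], [0, 0, 0.011, 0, 0, 0, 1], [0, 0, 0.006, 0, 0, 0, 1], [0, 0, 0.003, 0, 0, 0, 1], [0, 0, 0.001, 0, 0, 0, 1], [0, 0, 0, 0, 0, 0, 1], [0, 0, 0, 0, 0, 0, 1]]]}}

```text
t: 9.07
ee_pos: [384.1, -289.3, 196.3]
orientation: [0.393, 3.116, -0.0]
ft_force: [-0.6, 0.7, -0.6]
width: 29.3
```

Emit:
{"method": "jog_arm", "body": {"steps": [[[0, 0, 0.0006, 0, 0, 0, 1], [0, 0, 0.0005, 0, 0, 0, 1], [0, 0, 0, 0, 0, 0, 1]]]}}

```text
t: 9.32
ee_pos: [384.0, -289.4, 195.1]
orientation: [0.393, 3.116, -0.001]
ft_force: [0.5, -0.1, 0.6]
width: 29.4
```

Emit:
{"method": "jog_arm", "body": {"steps": [[[0, 0, 0, 0, 0, 0, 0.3], [0, 0, 0, 0, 0, 0, 0], [0, 0, 0, 0, 0, 0, -0.3], [0, 0, 0, 0, 0, 0, -0.6], [0, 0, 0, 0, 0, 0, -1], [0, 0, 0, 0, 0, 0, -1], [0, 0, -0.005, 0, 0, 0, -1], [0, 0, -0.015, 0, 0, 0, -1], [0, 0, -0.03, 0, 0, 0, -1], [0, 0, -0.03, 0, 0, 0, -1], [0, 0, -0.025, 0, 0, 0, -1], [0, 0, 0, 0, 0, 0, -1]]]}}

```text
t: 10.32
ee_pos: [385.1, -290.2, 304.4]
orientation: [0.392, 3.111, -0.006]
ft_force: [0.1, -0.6, 0.4]
width: 87.5
```

```bash
python3 d.py 380.7 293.1 265 1.32
```

```text
t 10.32 pos [ 385.1 -290.2  304.4] yaw 1.32 tilt [ 0.0059 -0.0047] w 87.5 F [ 0.15 -0.58  0.41] q6 -1.99
tool shift mm [149.3 564.   36.6]
turn deg (tool) [-0.18  0.39  0.  ]
```

Emit:
{"method": "jog_arm", "body": {"steps": [[[0.0044, 0.0166, 0, 0, 0, 0, -1], [0.0088, 0.0332, 0, 0, 0, 0, -1], [0.0088, 0.0332, 0, 0, 0, 0, -1], [0.0088, 0.0332, 0, 0, 0, 0, -1], [0.0088, 0.0332, 0, 0, 0, 0, -1], [0.0088, 0.0332, 0, 0, 0, 0, -1], [0.0088, 0.0332, 0, 0, 0, 0, -1], [0.0088, 0.0332, 0, 0, 0, 0, -1], [0.0088, 0.0332, 0, 0, 0, 0, -1], [0.0088, 0.0332, 0.003, 0, 0, 0, -1], [0.0088, 0.0332, 0.005, 0, 0, 0, -1], [0.0088, 0.0332, 0.005, 0, 0, 0, -1], [0.0088, 0.0332, 0.005, 0, 0, 0, -1], [0.0088, 0.0332, 0.005, 0, 0, 0, -1], [0.0088, 0.0332, 0.005, 0, 0, 0, -1], [0.0088, 0.0332, 0.005, 0, 0, 0, -1], [0.0088, 0.0332, 0.003, 0, 0, 0, -1], [0.0044, 0.0166, 0, 0, 0, 0, -1], [0, 0, 0, 0, 0, 0, -1], [0, 0, 0, 0, 0, 0, -1]]]}}

```text
t: 11.98
ee_pos: [378.6, 295.0, 263.4]
orientation: [-0.389, -3.117, 0.001]
ft_force: [-0.5, 0.3, -0.3]
width: 87.5
```

```bash
python3 d.py 380.7 293.1 224 1.32;python3 - <<'E'
from h import *
a=ctrl.get_image("top");b=ctrl.get_image("side")
for th in('bearing','small_dish'): 
    for e in ctrl.trace(th,'side'): print(th,round(e['p'],2),e['bbox'])
cv2.imwrite("pics/s4.png",cv2.resize(b[150:210,350:430],None,fx=7,fy=7)[:,:,::-1])
cv2.imwrite("pics/t4.png",cv2.resize(a[260:320,420:500],None,fx=7,fy=7)[:,:,::-1])
E
```

```text
t 11.98 pos [378.6 295.  263.4] yaw 1.3222 tilt [-0.0007 -0.0007] w 87.5 F [-0.5   0.31 -0.27] q6 -0.68
tool shift mm [-2.5 -1.3 39.4]
turn deg (tool) [-0.05 -0.03  0.13]
bearing 0.97 [314.0, 374.0, 337.8, 401.4]
bearing 0.52 [222.9, 238.4, 272.3, 279.3]
```

View pics/s4.png

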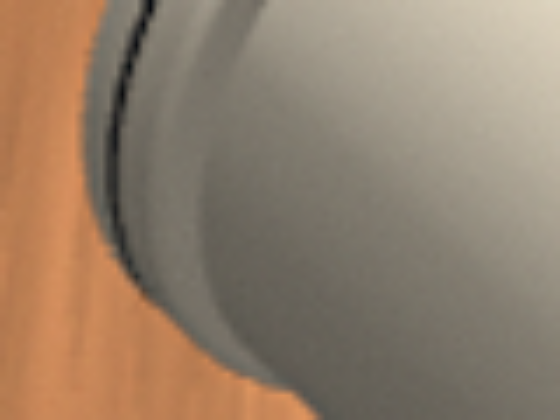

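View pics/t4.png

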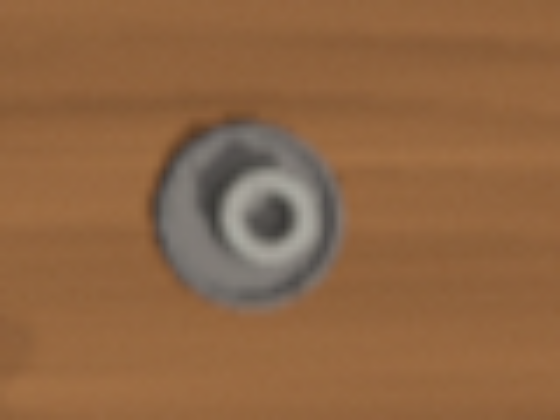

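The bearing lies upright in the small dish (side view blocked by the arm). Checking its parallax-corrected position.

```bash
python3 - <<'E'
from h import *
print(back((457.8,290.4),26,'top'),back((454.9,289.9),8,'top'),proj([[383.3,-289.7,26],[383.3,-289.7,10]],'top'))
for e in ctrl.trace('bearing','top'): print(e['p'],e['bbox'])
E
```

```text
[ 382.96220401 -290.29189679   26.        ] [ 382.90498362 -288.660086      8.        ] [[457.51939741 290.24539653]
 [455.60914524 289.76872092]]
```

Within about 1.5 mm of the dish centre. Now the carburettor.

Emit:
{"method": "jog_arm", "body": {"steps": [[[-0.0012, -0.0007, 0.006, 0, 0, 0, -1], [-0.0012, -0.0006, 0.01, 0, 0, 0, -1], [0, 0, 0.01, 0, 0, 0, -1], [0, 0, 0.009, 0, 0, 0, -1], [0, 0, 0.0045, 0, 0, 0, -1], [0, 0, 0, 0, 0, 0, -0.3], [0, 0, 0, 0, 0, 0, -0.1], [0, 0, 0, 0, 0, 0, 0], [0, 0, 0, 0, 0, 0, 0.1], [0, 0, 0, 0, 0, 0, 0.2], [0, 0, 0, 0, 0, 0, 1], [0, 0, 0, 0, 0, 0, 1], [0, 0, 0, 0, 0, 0, 1], [0, 0, 0, 0, 0, 0, 1], [0, 0, 0, 0, 0, 0, 1]]]}}

```text
t: 13.48
ee_pos: [381.3, 292.9, 224.7]
orientation: [0.393, 3.116, 0.001]
ft_force: [0.4, 0.4, 4.4]
width: 41.8
```

```bash
python3 d.py 380.7 293.1 224 1.32
```

```text
t 13.48 pos [381.3 292.9 224.7] yaw 1.32 tilt [0.0006 0.0005] w 41.8 F [0.45 0.37 4.42] q6 -0.69
tool shift mm [0.6 0.1 0.7]
turn deg (tool) [ 0.03  0.02 -0.  ]
```

Emit:
{"method": "jog_arm", "body": {"steps": [[[0, 0, -0.003, 0, 0, 0, 1], [0, 0, -0.008, 0, 0, 0, 1], [0, 0, -0.012, 0, 0, 0, 1], [0, 0, -0.013, 0, 0, 0, 1], [0, 0, -0.008, 0, 0, 0, 1], [0, 0, -0.003, 0, 0, 0, 1], [0, 0, 0, 0, 0, 0, 1]]]}}

```text
t: 14.07
ee_pos: [381.3, 292.8, 272.2]
orientation: [0.393, 3.116, 0.002]
ft_force: [-0.2, 0.6, -1.0]
width: 41.8
```

```bash
python3 d.py 467.8 -99 250 1.76; python3 - <<'E'
from workcell import ctrl
import cv2
a=ctrl.get_image("side")
cv2.imwrite("pics/s5.png",cv2.resize(a[280:480,280:480],None,fx=3,fy=3)[:,:,::-1])
E
```

```text
t 14.07 pos [381.3 292.8 272.2] yaw 1.32 tilt [0.0013 0.0009] w 41.8 F [-0.17  0.61 -0.97] q6 -0.69
tool shift mm [-181.  -358.1   22. ]
turn deg (tool) [  0.05   0.07 -25.21]
```

View pics/s5.png

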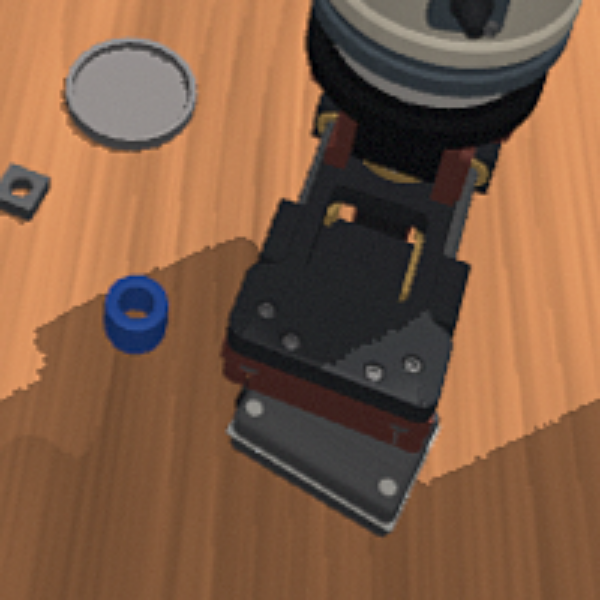

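The muffler has not moved. Carrying the carburettor to the square tray.

Emit:
{"method": "jog_arm", "body": {"steps": [[[-0.007, -0.0138, 0, 0, 0, 0, 1], [-0.0139, -0.0275, 0, 0, 0, 0, 1], [-0.0139, -0.0275, 0, 0, 0, 0, 1], [-0.0139, -0.0275, 0, 0, 0, 0, 1], [-0.0139, -0.0275, 0, 0, 0, 0, 1], [-0.0139, -0.0275, 0, 0, 0, 0, 1], [-0.0139, -0.0275, 0, 0, 0, 0, 1], [-0.0139, -0.0275, 0, 0, 0, 0, 1], [-0.0139, -0.0275, 0, 0, 0, 0, 1], [-0.0139, -0.0275, 0, 0, 0, 0, 1], [-0.0139, -0.0275, 0, 0, 0, 0, 1], [-0.0139, -0.0275, 0, 0, 0, 0, 1], [-0.0139, -0.0275, 0, 0, 0, 0, 1], [-0.007, -0.0138, 0, 0, 0, 0, 1], [0, 0, 0.004, 0, 0, -5, 1], [0, 0, 0.006, 0, 0, -6.4, 1], [0, 0, 0.006, 0, 0, -6.4, 1], [0, 0, 0.005, 0, 0, -5.4, 1], [0, 0, 0, 0, 0, -2, 1], [0, 0, 0, 0, 0, 0, 1]]]}}

```text
t: 15.78
ee_pos: [467.1, -98.5, 249.3]
orientation: [0.298, -3.125, -0.001]
ft_force: [0.6, -0.4, -2.4]
width: 42.0
```

```bash
python3 d.py 467.8 -99 200 1.76; python3 - <<'E'
from workcell import ctrl
import cv2
a=ctrl.get_image("side")
cv2.imwrite("pics/s6.png",cv2.resize(a[130:280,280:480],None,fx=4,fy=4)[:,:,::-1])
E
```

```text
t 15.78 pos [467.1 -98.5 249.3] yaw 1.7608 tilt [-0.0021  0.0005] w 42.0 F [ 0.57 -0.38 -2.43] q6 -1.99
tool shift mm [-0.7 -0.7 49.3]
turn deg (tool) [ 0.05 -0.12  0.05]
```

View pics/s6.png

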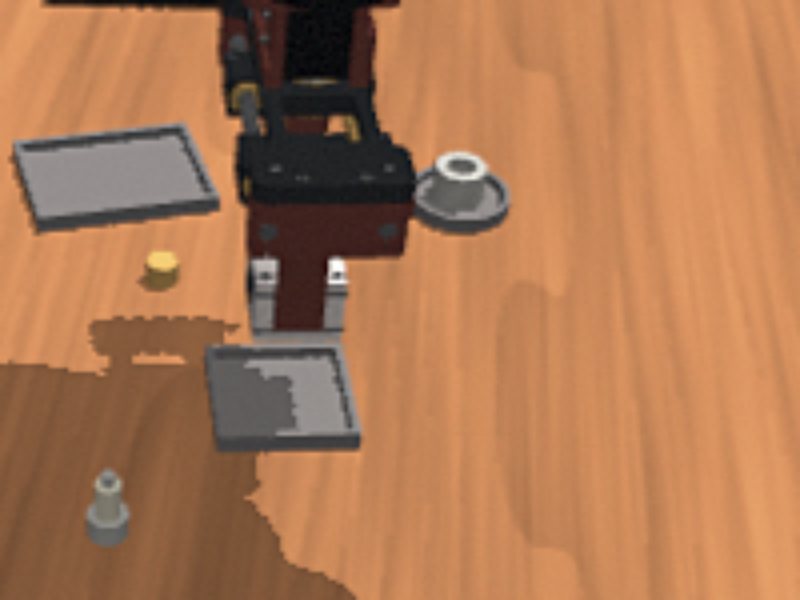

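Carburettor aligned over the tray; the bearing is upright in its dish at crop (460,180). Lowering.

Emit:
{"method": "jog_arm", "body": {"steps": [[[-0.0004, -0.0004, 0.008, 0, 0, 0, 1], [-0.0003, -0.0003, 0.012, 0, 0, 0, 1], [0, 0, 0.012, 0, 0, 0, 1], [0, 0, 0.01, 0, 0, 0, 1], [0, 0, 0.005, 0, 0, 0, 1], [0, 0, 0.002, 0, 0, 0, 1], [0, 0, 0.0005, 0, 0, 0, 1], [0, 0, 0, 0, 0, 0, 1], [0, 0, 0, 0, 0, 0, 1]]]}}

```text
t: 16.58
ee_pos: [468.5, -99.1, 201.2]
orientation: [-0.296, 3.127, -0.0]
ft_force: [0.3, -0.2, -0.2]
width: 41.9
```

```bash
python3 d.py 467.8 -99 198.7 1.76
```

```text
t 16.58 pos [468.5 -99.1 201.2] yaw 1.7597 tilt [ 0.0007 -0.0002] w 41.9 F [ 0.34 -0.17 -0.22] q6 -1.99
tool shift mm [0.7 0.3 2.5]
turn deg (tool) [-0.02  0.04 -0.01]
```

Emit:
{"method": "jog_arm", "body": {"steps": [[[0.0004, 0.0002, 0.001, 0, 0, 0, 1], [0, 0, 0.0007, 0, 0, 0, 1], [0, 0, 0.0005, 0, 0, 0, 1], [0, 0, 0, 0, 0, 0, 1], [0, 0, 0, 0, 0, 0, 1]]]}}

```text
t: 17.0
ee_pos: [467.9, -99.0, 198.7]
orientation: [-0.296, 3.128, -0.0]
ft_force: [-0.7, -0.9, -1.5]
width: 41.9
```

Emit:
{"method": "jog_arm", "body": {"steps": [[[0, 0, 0.0004, 0, 0, 0, 1], [0, 0, 0, 0, 0, 0, 1], [0, 0, 0, 0, 0, 0, 1]]]}}

```text
t: 17.25
ee_pos: [467.9, -99.0, 198.7]
orientation: [-0.296, 3.127, -0.0]
ft_force: [-1.3, -0.3, 6.1]
width: 41.7
```

Contact is made: the force went from −1.5 to +6 N. Release and retreat.

Emit:
{"method": "jog_arm", "body": {"steps": [[[0, 0, 0, 0, 0, 0, 0], [0, 0, 0, 0, 0, 0, -0.3], [0, 0, 0, 0, 0, 0, -0.6], [0, 0, 0, 0, 0, 0, -1], [0, 0, 0, 0, 0, 0, -1], [0, 0, -0.005, 0, 0, 0, -1], [0, 0, -0.015, 0, 0, 0, -1], [0, 0, -0.025, 0, 0, 0, -1], [0, 0, -0.02, 0, 0, 0, -1], [0, 0, -0.005, 0, 0, 0, -1], [0, 0, 0, 0, 0, 0, -1]]]}}

```text
t: 18.17
ee_pos: [468.4, -99.1, 269.7]
orientation: [-0.296, 3.124, -0.002]
ft_force: [-0.2, 0.3, 0.4]
width: 87.9
```

```bash
python3 d.py 580.8 276.8 268 1.76
```

```text
t 18.17 pos [468.4 -99.1 269.7] yaw 1.7598 tilt [ 0.0034 -0.0008] w 87.9 F [-0.17  0.34  0.4 ] q6 -1.99
tool shift mm [-181.   348.1    1.8]
turn deg (tool) [-0.08  0.18 -0.01]
```

Emit:
{"method": "jog_arm", "body": {"steps": [[[-0.007, 0.0134, -0.003, 0, 0, 0, -1], [-0.0139, 0.0268, -0.004, 0, 0, 0, -1], [-0.0139, 0.0268, 0, 0, 0, 0, -1], [-0.0139, 0.0268, 0, 0, 0, 0, -1], [-0.0139, 0.0268, 0, 0, 0, 0, -1], [-0.0139, 0.0268, 0, 0, 0, 0, -1], [-0.0139, 0.0268, 0, 0, 0, 0, -1], [-0.0139, 0.0268, 0, 0, 0, 0, -1], [-0.0139, 0.0268, 0, 0, 0, 0, -1], [-0.0139, 0.0268, 0, 0, 0, 0, -1], [-0.0139, 0.0268, 0, 0, 0, 0, -1], [-0.0139, 0.0268, 0, 0, 0, 0, -1], [-0.0139, 0.0268, 0, 0, 0, 0, -1], [-0.007, 0.0134, 0, 0, 0, 0, -1], [0, 0, 0, 0, 0, 0, -1], [0, 0, 0, 0, 0, 0, -1]]]}}

```text
t: 19.5
ee_pos: [579.5, 277.1, 273.9]
orientation: [0.298, -3.125, 0.002]
ft_force: [-0.3, -0.2, -0.5]
width: 87.6
```

```bash
python3 d.py 580.8 276.8 224 1.76; python3 - <<'E'
from h import *
a=ctrl.get_image("side");b=ctrl.get_image("top")
cv2.imwrite("pics/s7.png",cv2.resize(a[130:430,180:480],None,fx=2,fy=2)[:,:,::-1])
m=traces('carburettor')
for n in m:
  p,f=fit('carburettor',{n:m[n]},4,[],[.19]);print(n,p,f)
E
```

```text
t 19.5 pos [579.5 277.1 273.9] yaw 1.7611 tilt [-0.0019 -0.0012] w 87.6 F [-0.3  -0.22 -0.5 ] q6 -1.33
tool shift mm [-1.4 -0.5 49.9]
turn deg (tool) [-0.04 -0.12  0.07]
carburettor top [(0.91, [355, 242, 381, 262], 418)]
carburettor side [(0.75, [339, 209, 361, 237], 621)]
top [ 4.66433368e+02 -1.00641877e+02  1.89149340e-01] 0.062366205223348126
side [ 4.68122664e+02 -1.00860004e+02  1.77104133e-01] 0.05390370228275465
```

View pics/s7.png

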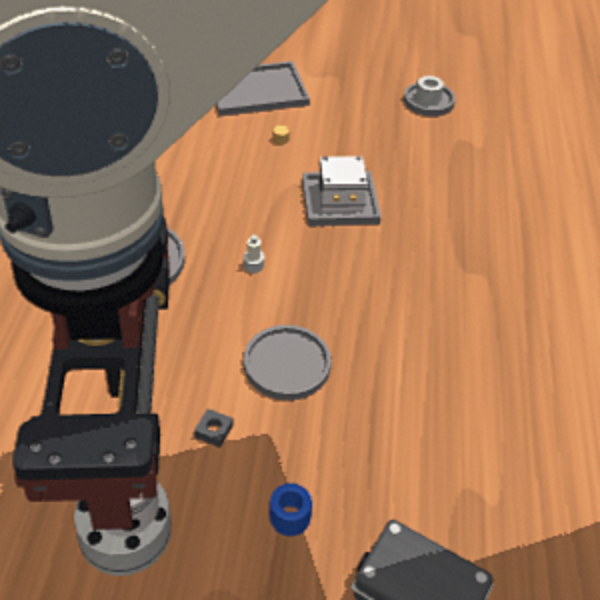

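The carburettor is flat in its tray, about 2 mm or less from centre. The gripper now straddles the piston, so descend and grip.

Emit:
{"method": "jog_arm", "body": {"steps": [[[-0.0005, -0.0003, 0.008, 0, 0, 0, -1], [-0.0005, -0.0002, 0.012, 0, 0, 0, -1], [0, 0, 0.012, 0, 0, 0, -1], [0, 0, 0.01, 0, 0, 0, -1], [0, 0, 0.006, 0, 0, 0, -1], [0, 0, 0.0015, 0, 0, 0, -0.6], [0, 0, 0, 0, 0, 0, -0.3], [0, 0, 0, 0, 0, 0, -0.1], [0, 0, 0, 0, 0, 0, 0], [0, 0, 0, 0, 0, 0, 0.1], [0, 0, 0, 0, 0, 0, 1], [0, 0, 0, 0, 0, 0, 1], [0, 0, 0, 0, 0, 0, 1], [0, 0, 0, 0, 0, 0, 1], [0, 0, 0, 0, 0, 0, 1]]]}}

```text
t: 20.95
ee_pos: [581.2, 277.0, 226.2]
orientation: [-0.296, 3.127, 0.0]
ft_force: [-1.2, 1.0, 2.8]
width: 43.6
```

```bash
python3 d.py 580.8 276.8 224 1.76
```

```text
t 20.95 pos [581.2 277.  226.2] yaw 1.7598 tilt [0.0005 0.0003] w 43.6 F [-1.17  0.96  2.81] q6 -1.33
tool shift mm [ 0.4 -0.2  2.2]
turn deg (tool) [ 0.01  0.03 -0.01]
```

Emit:
{"method": "jog_arm", "body": {"steps": [[[0, 0, -0.003, 0, 0, 0, 1], [0, 0, -0.008, 0, 0, 0, 1], [0, 0, -0.012, 0, 0, 0, 1], [0, 0, -0.013, 0, 0, 0, 1], [0, 0, -0.008, 0, 0, 0, 1], [0, 0, -0.003, 0, 0, 0, 1], [0, 0, 0, 0, 0, 0, 1]]]}}

```text
t: 21.53
ee_pos: [581.5, 277.0, 274.5]
orientation: [-0.296, 3.125, 0.001]
ft_force: [-0.9, 0.9, -0.4]
width: 43.6
```

```bash
python3 d.py 492.3 114.4 250 1.76; python3 - <<'E'
from h import *
a=ctrl.get_image("side")
cv2.imwrite("pics/s8.png",cv2.resize(a[280:430,180:380],None,fx=3,fy=3)[:,:,::-1])
E
```

```text
t 21.53 pos [581.5 277.  274.5] yaw 1.7598 tilt [0.0024 0.001 ] w 43.6 F [-0.92  0.86 -0.41] q6 -1.33
tool shift mm [ 118.2 -143.    24.1]
turn deg (tool) [ 0.03  0.15 -0.01]
```

View pics/s8.png

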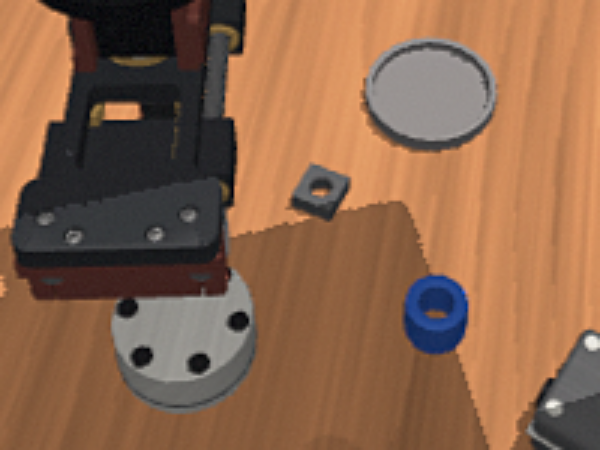

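The drum is clear and the piston is held. Carrying it to the medium dish.

Emit:
{"method": "jog_arm", "body": {"steps": [[[0.0084, -0.0102, 0, 0, 0, 0, 1], [0.0169, -0.0204, 0, 0, 0, 0, 1], [0.0169, -0.0204, 0, 0, 0, 0, 1], [0.0169, -0.0204, 0, 0, 0, 0, 1], [0.0169, -0.0204, 0, 0, 0, 0, 1], [0.0169, -0.0204, 0.004, 0, 0, 0, 1], [0.0169, -0.0204, 0.007, 0, 0, 0, 1], [0.0084, -0.0102, 0.007, 0, 0, 0, 1], [0, 0, 0.004, 0, 0, 0, 1], [0, 0, 0, 0, 0, 0, 1], [0, 0, 0, 0, 0, 0, 1]]]}}

```text
t: 22.5
ee_pos: [492.6, 115.0, 250.6]
orientation: [-0.296, 3.127, 0.0]
ft_force: [0.1, 0.0, -1.3]
width: 43.4
```

```bash
python3 d.py 492.3 114.4 200.2 1.76; python3 - <<'E'
from h import *
a=ctrl.get_image("side")
cv2.imwrite("pics/s9.png",cv2.resize(a[220:370,230:430],None,fx=3,fy=3)[:,:,::-1])
E
```

```text
t 22.5 pos [492.6 115.  250.6] yaw 1.7598 tilt [0.0004 0.0003] w 43.4 F [ 0.06  0.02 -1.28] q6 -1.55
tool shift mm [ 0.5 -0.6 50.4]
turn deg (tool) [ 0.01  0.03 -0.01]
```

View pics/s9.png

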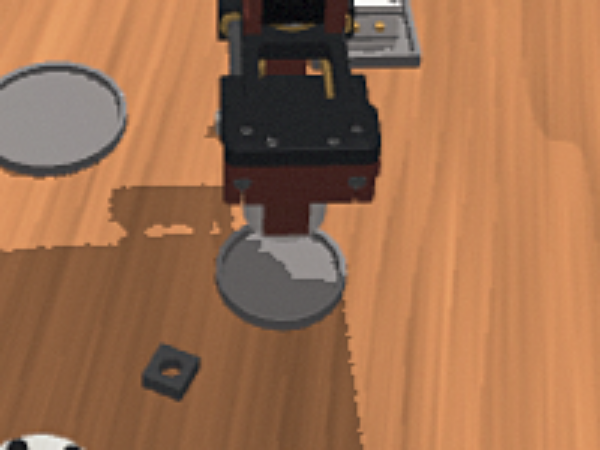

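Emit:
{"method": "jog_arm", "body": {"steps": [[[0.0003, -0.0003, 0.008, 0, 0, 0, 1], [0.0002, -0.0003, 0.012, 0, 0, 0, 1], [0, 0, 0.012, 0, 0, 0, 1], [0, 0, 0.01, 0, 0, 0, 1], [0, 0, 0.005, 0, 0, 0, 1], [0, 0, 0.002, 0, 0, 0, 1], [0, 0, 0, 0, 0, 0, 1], [0, 0, 0, 0, 0, 0, 1], [0, 0, 0, 0, 0, 0, 1]]]}}

```text
t: 23.3
ee_pos: [491.7, 113.8, 202.1]
orientation: [-0.296, 3.127, 0.0]
ft_force: [0.7, -0.4, -1.0]
width: 43.6
```

```bash
python3 d.py 492.3 114.4 200.2 1.76
```

```text
t 23.3 pos [491.7 113.8 202.1] yaw 1.7598 tilt [0.0008 0.0001] w 43.6 F [ 0.68 -0.36 -0.99] q6 -1.56
tool shift mm [-0.7  0.5  1.9]
turn deg (tool) [-0.    0.04 -0.01]
```

Emit:
{"method": "jog_arm", "body": {"steps": [[[-0.0004, 0.0003, 0.001, 0, 0, 0, 1], [0, 0, 0.0006, 0, 0, 0, 1], [0, 0, 0.0004, 0, 0, 0, 1], [0, 0, 0, 0, 0, 0, 1], [0, 0, 0, 0, 0, 0, 1]]]}}

```text
t: 23.72
ee_pos: [492.0, 114.1, 200.2]
orientation: [-0.296, 3.127, 0.0]
ft_force: [-1.0, -0.7, 3.7]
width: 43.7
```

Contact (+3.7 N). Release and go back to the drum.

Emit:
{"method": "jog_arm", "body": {"steps": [[[0, 0, 0, 0, 0, 0, 0], [0, 0, 0, 0, 0, 0, -0.3], [0, 0, 0, 0, 0, 0, -0.6], [0, 0, 0, 0, 0, 0, -1], [0, 0, 0, 0, 0, 0, -1], [0, 0, -0.005, 0, 0, 0, -1], [0, 0, -0.015, 0, 0, 0, -1], [0, 0, -0.025, 0, 0, 0, -1], [0, 0, -0.02, 0, 0, 0, -1], [0, 0, -0.005, 0, 0, 0, -1], [0, 0, 0, 0, 0, 0, -1]]]}}

```text
t: 24.63
ee_pos: [492.3, 114.2, 271.3]
orientation: [-0.296, 3.124, 0.001]
ft_force: [0.5, -1.1, -0.2]
width: 87.8
```

```bash
python3 d.py 582.5 277.4 250 1.76;  python3 - <<'E'
from h import *
ctrl.get_image("side");ctrl.get_image("top")
m=traces('drum')
for n in m:
  p,f=fit('drum',{n:m[n]},0);print(n,p,f)
E
```

```text
t 24.63 pos [492.3 114.2 271.3] yaw 1.7598 tilt [0.0034 0.0007] w 87.8 F [ 0.53 -1.1  -0.19] q6 -1.56
tool shift mm [-119.2  143.3   21.7]
turn deg (tool) [ 0.    0.2  -0.01]
drum top [(0.62, [174, 186, 209, 216], 791)]
drum side [(0.95, [215, 366, 266, 418], 2059), (0.17, [310, 286, 335, 319], 595)]
top [581.95277424 279.12478066   0.        ] 0.041801635045503605
side [583.99456668 278.58952482   0.        ] 0.04479000145327716
```

Emit:
{"method": "jog_arm", "body": {"steps": [[[-0.0085, 0.0103, 0, 0, 0, 0, -1], [-0.017, 0.0206, 0, 0, 0, 0, -1], [-0.017, 0.0206, 0, 0, 0, 0, -1], [-0.017, 0.0206, 0, 0, 0, 0, -1], [-0.017, 0.0206, 0.003, 0, 0, 0, -1], [-0.017, 0.0206, 0.006, 0, 0, 0, -1], [-0.017, 0.0206, 0.008, 0, 0, 0, -1], [-0.0085, 0.0103, 0.006, 0, 0, 0, -1], [0, 0, 0, 0, 0, 0, -1], [0, 0, 0, 0, 0, 0, -1], [0, 0, 0, 0, 0, 0, -1]]]}}

```text
t: 25.75
ee_pos: [580.9, 277.4, 246.2]
orientation: [0.296, -3.126, 0.001]
ft_force: [-0.4, -0.5, 0.5]
width: 87.9
```

```bash
python3 d.py 582.8 278.5 195 1.76;  python3 - <<'E'
from h import *
a=ctrl.get_image("side")
cv2.imwrite("pics/s10.png",cv2.resize(a[280:430,180:380],None,fx=3,fy=3)[:,:,::-1])
ctrl.get_image("top")
m=traces('piston')
for n in m:
  p,f=fit('piston',{n:m[n]},4);print(n,p,f)
E
```

```text
t 25.75 pos [580.9 277.4 246.2] yaw 1.7597 tilt [-0.0019 -0.001 ] w 87.9 F [-0.42 -0.47  0.47] q6 -1.33
tool shift mm [-2.2  0.7 51.2]
turn deg (tool) [-0.04 -0.12 -0.02]
piston top [(0.64, [259, 234, 277, 253], 357), (0.39, [195, 205, 209, 214], 79)]
piston side [(0.82, [312, 282, 338, 320], 808), (0.34, [311, 169, 334, 184], 223)]
top [490.27080146 111.83626474   0.        ] 0.059778968519758835
side [491.59859466 112.34935414   0.        ] 0.05527527966659351
```

View pics/s10.png

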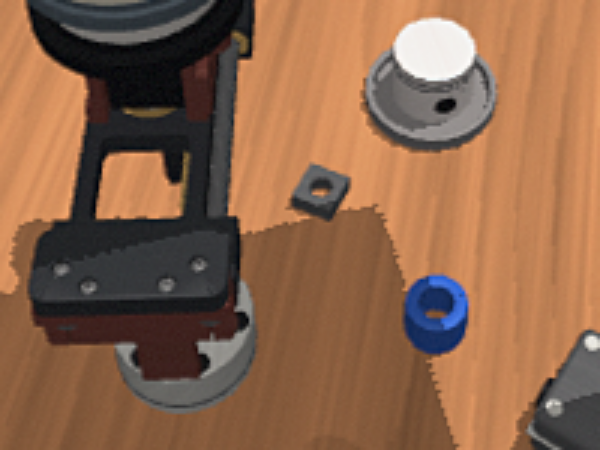

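The piston stands in its dish, about 2.5 mm off toward −y. I'll bias the next release to allow for that. Now the drum.

Emit:
{"method": "jog_arm", "body": {"steps": [[[-0.0008, 0.0003, 0.008, 0, 0, 0, -1], [-0.0008, 0.0003, 0.012, 0, 0, 0, -1], [0, 0, 0.012, 0, 0, 0, -1], [0, 0, 0.01, 0, 0, 0, -1], [0, 0, 0.006, 0, 0, 0, -1], [0, 0, 0.003, 0, 0, 0, -1], [0, 0, 0, 0, 0, 0, -0.7], [0, 0, 0, 0, 0, 0, -0.6], [0, 0, 0, 0, 0, 0, -0.5], [0, 0, 0, 0, 0, 0, -0.4], [0, 0, 0, 0, 0, 0, 1], [0, 0, 0, 0, 0, 0, 1], [0, 0, 0, 0, 0, 0, 1], [0, 0, 0, 0, 0, 0, 1]]]}}

```text
t: 27.12
ee_pos: [583.3, 279.2, 196.3]
orientation: [-0.296, 3.127, 0.001]
ft_force: [-0.7, -0.1, 3.4]
width: 63.5
```

```bash
python3 d.py 582.8 278.5 195 1.76
```

```text
t 27.12 pos [583.3 279.2 196.3] yaw 1.7598 tilt [0.0009 0.0005] w 63.5 F [-0.69 -0.06  3.37] q6 -1.33
tool shift mm [ 0.6 -0.6  1.3]
turn deg (tool) [ 0.02  0.06 -0.01]
```

Emit:
{"method": "jog_arm", "body": {"steps": [[[0, 0, -0.003, 0, 0, 0, 1], [0, 0, -0.01, 0, 0, 0, 1], [0, 0, -0.015, 0, 0, 0, 1], [0, 0, -0.015, 0, 0, 0, 1], [0, 0, -0.01, 0, 0, 0, 1], [0, 0, -0.004, 0, 0, 0, 1], [0, 0, 0, 0, 0, 0, 1]]]}}

```text
t: 27.7
ee_pos: [583.6, 279.2, 254.9]
orientation: [-0.296, 3.125, 0.002]
ft_force: [0.1, 0.3, -2.0]
width: 63.6
```

```bash
python3 d.py 646.3 18.2 250 1.76
```

```text
t 27.7 pos [583.6 279.2 254.9] yaw 1.7597 tilt [0.0029 0.0013] w 63.6 F [ 0.11  0.32 -2.02] q6 -1.33
tool shift mm [ -12.6 -268.1    4.7]
turn deg (tool) [ 0.04  0.18 -0.02]
```

10 units: (−1.3, −26.8).

Emit:
{"method": "jog_arm", "body": {"steps": [[[-0.0006, -0.0134, 0, 0, 0, 0, 1], [-0.0013, -0.0268, 0, 0, 0, 0, 1], [-0.0013, -0.0268, 0, 0, 0, 0, 1], [-0.0013, -0.0268, 0, 0, 0, 0, 1], [-0.0013, -0.0268, 0, 0, 0, 0, 1], [-0.0013, -0.0268, 0, 0, 0, 0, 1], [-0.0013, -0.0268, 0, 0, 0, 0, 1], [-0.0013, -0.0268, 0, 0, 0, 0, 1], [-0.0013, -0.0268, 0, 0, 0, 0, 1], [-0.0013, -0.0268, 0, 0, 0, 0, 1], [-0.0006, -0.0134, 0.002, 0, 0, 0, 1], [0, 0, 0.002, 0, 0, 0, 1], [0, 0, 0, 0, 0, 0, 1], [0, 0, 0, 0, 0, 0, 1]]]}}

```text
t: 28.87
ee_pos: [645.5, 18.7, 248.0]
orientation: [0.296, -3.126, -0.001]
ft_force: [-0.4, 0.1, -1.7]
width: 63.6
```

```bash
python3 d.py 646.3 18.2 200.3 1.76; python3 - <<'E'
from h import *
a=ctrl.get_image("side")
cv2.imwrite("pics/s11.png",cv2.resize(a[170:320,150:350],None,fx=3,fy=3)[:,:,::-1])
E
```

```text
t 28.87 pos [645.5  18.7 248. ] yaw 1.7599 tilt [-0.0017  0.0003] w 63.6 F [-0.37  0.11 -1.73] q6 -1.75
tool shift mm [-0.8 -0.7 47.7]
turn deg (tool) [ 0.03 -0.09 -0.01]
```

View pics/s11.png

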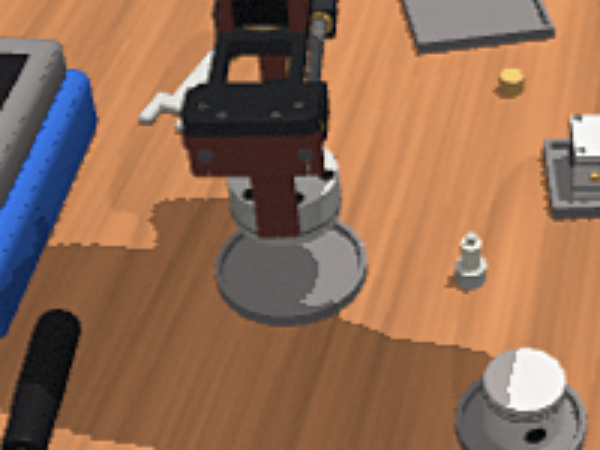

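The drum is held level above the large dish. Lowering.

Emit:
{"method": "jog_arm", "body": {"steps": [[[-0.0004, -0.0004, 0.008, 0, 0, 0, 1], [-0.0003, -0.0003, 0.012, 0, 0, 0, 1], [0, 0, 0.012, 0, 0, 0, 1], [0, 0, 0.009, 0, 0, 0, 1], [0, 0, 0.004, 0, 0, 0, 1], [0, 0, 0.001, 0, 0, 0, 1], [0, 0, 0, 0, 0, 0, 1], [0, 0, 0, 0, 0, 0, 1], [0, 0, 0, 0, 0, 0, 1]]]}}

```text
t: 29.67
ee_pos: [647.2, 17.6, 203.3]
orientation: [-0.296, 3.127, -0.0]
ft_force: [0.6, -0.3, -1.6]
width: 63.5
```

```bash
python3 d.py 646.3 18.2 200.3 1.76
```

```text
t 29.67 pos [647.2  17.6 203.3] yaw 1.7598 tilt [0.0009 0.    ] w 63.5 F [ 0.63 -0.3  -1.64] q6 -1.75
tool shift mm [0.7 0.8 3. ]
turn deg (tool) [-0.01  0.05 -0.01]
```

Emit:
{"method": "jog_arm", "body": {"steps": [[[0.0004, 0.0004, 0.001, 0, 0, 0, 1], [0.0003, 0.0004, 0.001, 0, 0, 0, 1], [0, 0, 0.0007, 0, 0, 0, 1], [0, 0, 0.0003, 0, 0, 0, 1], [0, 0, 0, 0, 0, 0, 1], [0, 0, 0, 0, 0, 0, 1]]]}}

```text
t: 30.17
ee_pos: [646.1, 18.3, 200.3]
orientation: [-0.296, 3.128, 0.0]
ft_force: [-2.3, 0.2, 5.6]
width: 63.3
```

Emit:
{"method": "jog_arm", "body": {"steps": [[[0, 0, 0, 0, 0, 0, -0.4], [0, 0, 0, 0, 0, 0, -0.7], [0, 0, 0, 0, 0, 0, -1], [0, 0, 0, 0, 0, 0, -1], [0, 0, -0.005, 0, 0, 0, -1], [0, 0, -0.015, 0, 0, 0, -1], [0, 0, -0.025, 0, 0, 0, -1], [0, 0, -0.025, 0, 0, 0, -1], [0, 0, -0.01, 0, 0, 0, -1], [0, 0, 0, 0, 0, 0, -1]]]}}

```text
t: 31.0
ee_pos: [647.2, 18.3, 283.6]
orientation: [-0.296, 3.121, -0.001]
ft_force: [-0.2, -0.3, -0.6]
width: 88.0
```

```bash
python3 d.py 380 292.3 260 1.12;  python3 - <<'E'
from h import *
ctrl.get_image("side");ctrl.get_image("top")
m=traces('muffler')
for n in m:
  p,f=fit('muffler',{n:m[n]},0,[],[-.45]);print(n,p,f)
E
```

```text
t 31.0 pos [647.2  18.3 283.6] yaw 1.7598 tilt [0.0063 0.0001] w 88.0 F [-0.2  -0.28 -0.61] q6 -1.75
tool shift mm [211.1 319.4  21.9]
turn deg (tool) [ 0.05  0.36 36.66]
muffler top [(0.8, [166, 273, 203, 316], 949)]
muffler side [(0.84, [355, 387, 426, 460], 2878)]
top [378.76274497 292.2703236   -0.44030025] 0.07176535423427832
side [378.74742394 292.56671972  -0.44066229] 0.06576037998525919
```

Emit:
{"method": "jog_arm", "body": {"steps": [[[0.0081, 0.0123, 0, 0, 0, 0, -1], [0.0163, 0.0246, 0, 0, 0, 0, -1], [0.0163, 0.0246, 0, 0, 0, 0, -1], [0.0163, 0.0246, 0, 0, 0, 0, -1], [0.0163, 0.0246, 0, 0, 0, 0, -1], [0.0163, 0.0246, 0, 0, 0, 0, -1], [0.0163, 0.0246, 0, 0, 0, 0, -1], [0.0163, 0.0246, 0, 0, 0, 0, -1], [0.0163, 0.0246, 0, 0, 0, 0, -1], [0.0163, 0.0246, 0, 0, 0, 0, -1], [0.0163, 0.0246, 0, 0, 0, 0, -1], [0.0163, 0.0246, 0, 0, 0, 0, -1], [0.0163, 0.0246, 0, 0, 0, 0, -1], [0.0081, 0.0123, 0, 0, 0, 4, -1], [0, 0, 0.004, 0, 0, 7, -1], [0, 0, 0.005, 0, 0, 7, -1], [0, 0, 0.005, 0, 0, 7, -1], [0, 0, 0.005, 0, 0, 7, -1], [0, 0, 0.003, 0, 0, 4.1, -1], [0, 0, 0, 0, 0, 0, -1]]]}}

```text
t: 32.87
ee_pos: [376.5, 292.3, 256.4]
orientation: [-0.69, -3.063, 0.004]
ft_force: [-0.8, -0.0, -0.7]
width: 87.8
```

```bash
python3 d.py 378.9 292.4 196 1.13;  python3 - <<'E'
from h import *
a=ctrl.get_image("side");ctrl.get_image("top")
cv2.imwrite("pics/s12.png",cv2.resize(a[220:470,200:460],None,fx=2.3,fy=2.3)[:,:,::-1])
m=traces('drum')
for n in m:
  p,f=fit('drum',{n:m[n]},4);print(n,p,f)
E
```

```text
t 32.87 pos [376.5 292.3 256.4] yaw 1.1276 tilt [-0.0027 -0.0019] w 87.8 F [-0.84 -0.05 -0.68] q6 -0.49
tool shift mm [-2.2  1.3 60.4]
turn deg (tool) [-0.16 -0.09 -0.14]
drum top [(0.76, [300, 156, 327, 184], 716)]
drum side [(0.95, [225, 239, 266, 271], 1052)]
top [645.53021531  16.82065934   0.        ] 0.05531211244315837
side [647.0731672  16.1702087   0.       ] 0.06753304454070863
```

View pics/s12.png

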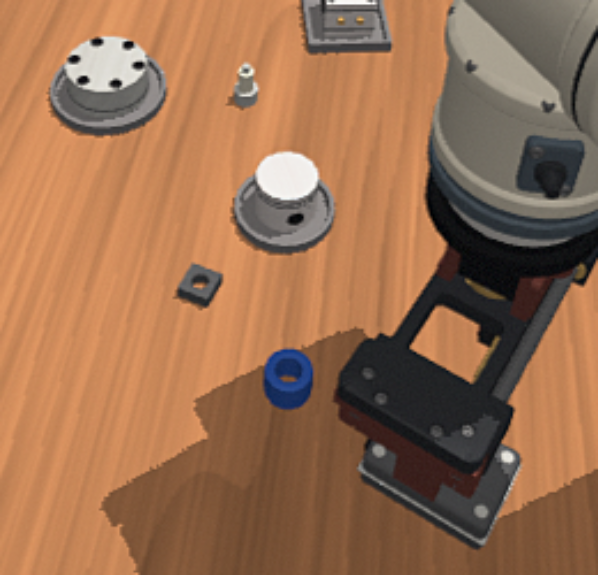

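The drum is centred to within 1 mm. The jaws are aligned across the muffler, so descend and grip.

Emit:
{"method": "jog_arm", "body": {"steps": [[[-0.001, 0.0006, 0.008, 0, 0, 0, -1], [-0.0008, 0.0005, 0.013, 0, 0, 0, -1], [0, 0, 0.013, 0, 0, 0, -1], [0, 0, 0.012, 0, 0, 0, -1], [0, 0, 0.009, 0, 0, 0, -1], [0, 0, 0.004, 0, 0, 0, -1], [0, 0, 0.001, 0, 0, 0, -0.6], [0, 0, 0, 0, 0, 0, -0.4], [0, 0, 0, 0, 0, 0, -0.3], [0, 0, 0, 0, 0, 0, -0.2], [0, 0, 0, 0, 0, 0, -0.1], [0, 0, 0, 0, 0, 0, 1], [0, 0, 0, 0, 0, 0, 1], [0, 0, 0, 0, 0, 0, 1], [0, 0, 0, 0, 0, 0, 1], [0, 0, 0, 0, 0, 0, 1]]]}}

```text
t: 34.4
ee_pos: [380.2, 293.0, 198.2]
orientation: [0.687, 3.065, 0.001]
ft_force: [-0.2, -0.8, 5.5]
width: 51.8
```

```bash
python3 d.py 378.9 292.4 196 1.13
```

```text
t 34.4 pos [380.2 293.  198.2] yaw 1.1296 tilt [0.0006 0.0005] w 51.8 F [-0.21 -0.76  5.53] q6 -0.5
tool shift mm [ 0.9 -1.1  2.2]
turn deg (tool) [ 0.04  0.02 -0.02]
```

Emit:
{"method": "jog_arm", "body": {"steps": [[[0, 0, -0.003, 0, 0, 0, 1], [0, 0, -0.01, 0, 0, 0, 1], [0, 0, -0.016, 0, 0, 0, 1], [0, 0, -0.018, 0, 0, 0, 1], [0, 0, -0.012, 0, 0, 0, 1], [0, 0, -0.004, 0, 0, 0, 1], [0, 0, 0, 0, 0, 0, 1]]]}}

```text
t: 34.98
ee_pos: [380.2, 292.9, 261.9]
orientation: [0.687, 3.064, 0.002]
ft_force: [0.5, 0.3, -3.4]
width: 51.9
```

```bash
python3 d.py 580.3 -276 260 1.96; python3 - <<'E'
from h import *
a=ctrl.get_image("side")
cv2.imwrite("pics/s13.png",cv2.resize(a[270:470,260:460],None,fx=3,fy=3)[:,:,::-1])
E
```

```text
t 34.98 pos [380.2 292.9 261.9] yaw 1.1298 tilt [0.0016 0.0012] w 51.9 F [ 0.54  0.28 -3.37] q6 -0.5
tool shift mm [-423.8 -429.1    1.6]
turn deg (tool) [  0.07   0.1  -47.57]
```

View pics/s13.png

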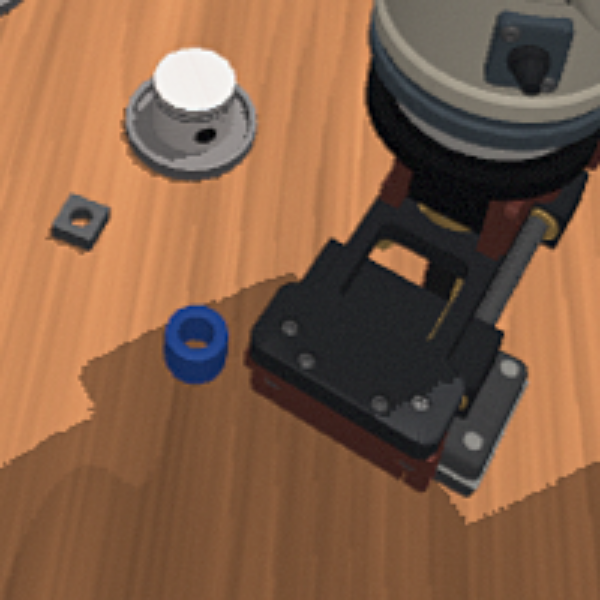

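Emit:
{"method": "jog_arm", "body": {"steps": [[[-0.0132, -0.0134, -0.006, 0, 0, 0, 1], [-0.0265, -0.0268, -0.007, 0, 0, 0, 1], [-0.0265, -0.0268, -0.003, 0, 0, 0, 1], [-0.0265, -0.0268, 0, 0, 0, 0, 1], [-0.0265, -0.0268, 0, 0, 0, 0, 1], [-0.0265, -0.0268, 0, 0, 0, 0, 1], [-0.0265, -0.0268, 0, 0, 0, 0, 1], [-0.0265, -0.0268, 0, 0, 0, 0, 1], [-0.0265, -0.0268, 0, 0, 0, 0, 1], [-0.0265, -0.0268, 0, 0, 0, 0, 1], [-0.0265, -0.0268, 0, 0, 0, 0, 1], [-0.0265, -0.0268, 0, 0, 0, 0, 1], [-0.0265, -0.0268, 0, 0, 0, 0, 1], [-0.0265, -0.0268, 0, 0, 0, 0, 1], [-0.0265, -0.0268, 0, 0, 0, 0, 1], [-0.0265, -0.0268, 0, 0, 0, 0, 1], [-0.0132, -0.0134, 0, 0, 0, 0, 1], [0, 0, 0, 0, 0, -3, 1], [0, 0, 0, 0, 0, -6, 1], [0, 0, 0, 0, 0, -7, 1]]]}}

```text
t: 36.7
ee_pos: [579.7, -276.4, 274.8]
orientation: [-0.248, -3.129, -0.002]
ft_force: [1.0, 0.0, -3.2]
width: 51.7
```

Emit:
{"method": "jog_arm", "body": {"steps": [[[0, 0, 0, 0, 0, -7, 1], [0, 0, 0, 0, 0, -7, 1], [0, 0, 0, 0, 0, -7, 1], [0, 0, 0, 0, 0, -6, 1], [0, 0, 0, 0, 0, -3.5, 1], [0, 0, 0, 0, 0, -1, 1], [0, 0, 0, 0, 0, 0, 1], [0, 0, 0, 0, 0, 0, 1]]]}}

```text
t: 37.37
ee_pos: [580.0, -275.8, 275.9]
orientation: [0.603, -3.082, -0.001]
ft_force: [-0.4, -0.5, -3.1]
width: 51.5
```

```bash
python3 d.py 580.3 -276.3 204 1.96; python3 - <<'E'
from h import *
a=ctrl.get_image("side");b=ctrl.get_image("top")
cv2.imwrite("pics/s14.png",cv2.resize(a[80:230,230:430],None,fx=4,fy=4)[:,:,::-1])
E
```

```text
t 37.37 pos [ 580.  -275.8  275.9] yaw 1.957 tilt [-0.0013  0.0006] w 51.5 F [-0.36 -0.48 -3.08] q6 -2.42
tool shift mm [-0.1 -0.7 71.9]
turn deg (tool) [ 0.06 -0.06 -0.17]
```

View pics/s14.png

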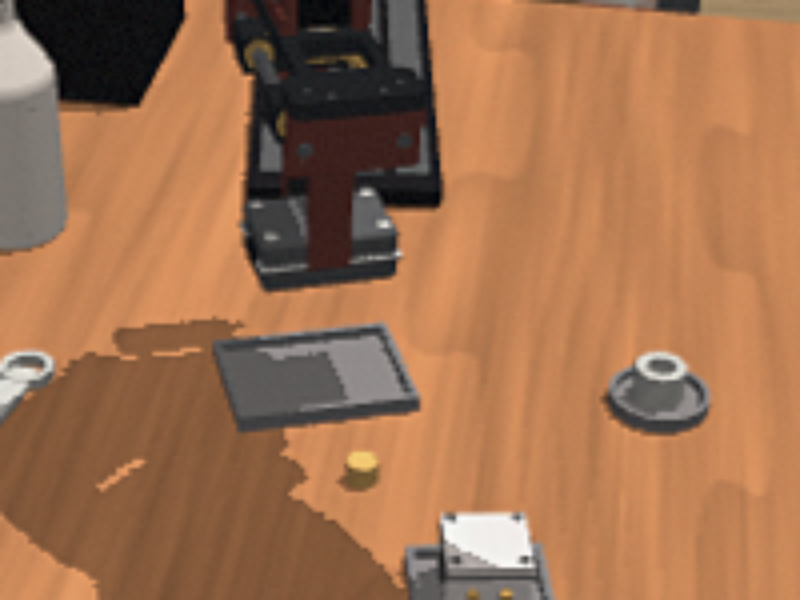

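The muffler is level and parallel to the tray. Lowering.

Emit:
{"method": "jog_arm", "body": {"steps": [[[0, -0.0004, 0.008, 0, 0, 0, 1], [0, -0.0003, 0.013, 0, 0, 0, 1], [0, 0, 0.015, 0, 0, 0, 1], [0, 0, 0.015, 0, 0, 0, 1], [0, 0, 0.011, 0, 0, 0, 1], [0, 0, 0.006, 0, 0, 0, 1], [0, 0, 0.002, 0, 0, 0, 1], [0, 0, 0, 0, 0, 0, 1], [0, 0, 0, 0, 0, 0, 1], [0, 0, 0, 0, 0, 0, 1]]]}}

```text
t: 38.3
ee_pos: [581.0, -276.7, 207.5]
orientation: [-0.605, 3.082, -0.001]
ft_force: [-0.3, -0.7, -3.5]
width: 51.8
```

```bash
python3 d.py 580.3 -276.3 202.2 1.96
```

```text
t 38.3 pos [ 581.  -276.7  207.5] yaw 1.9588 tilt [ 0.0013 -0.0006] w 51.8 F [-0.34 -0.66 -3.53] q6 -2.42
tool shift mm [0.4 0.6 5.3]
turn deg (tool) [-0.06  0.05 -0.07]
```

Emit:
{"method": "jog_arm", "body": {"steps": [[[0.0002, 0.0003, 0.002, 0, 0, 0, 1], [0.0002, 0.0003, 0.001, 0, 0, 0, 1], [0, 0, 0.001, 0, 0, 0, 1], [0, 0, 0.0006, 0, 0, 0, 1], [0, 0, 0.0004, 0, 0, 0, 1], [0, 0, 0, 0, 0, 0, 1], [0, 0, 0, 0, 0, 0, 1]]]}}

```text
t: 38.88
ee_pos: [580.0, -276.1, 202.2]
orientation: [-0.606, 3.083, 0.0]
ft_force: [-1.7, 0.8, 4.9]
width: 51.8
```

Contact. Release and retreat.

Emit:
{"method": "jog_arm", "body": {"steps": [[[0, 0, 0, 0, 0, 0, -0.2], [0, 0, 0, 0, 0, 0, -0.5], [0, 0, 0, 0, 0, 0, -0.8], [0, 0, 0, 0, 0, 0, -1], [0, 0, 0, 0, 0, 0, -1], [0, 0, -0.005, 0, 0, 0, -1], [0, 0, -0.015, 0, 0, 0, -1], [0, 0, -0.025, 0, 0, 0, -1], [0, 0, -0.03, 0, 0, 0, -1], [0, 0, -0.03, 0, 0, 0, -1], [0, 0, -0.02, 0, 0, 0, -1], [0, 0, 0, 0, 0, 0, -1]]]}}

```text
t: 39.88
ee_pos: [581.4, -276.9, 333.3]
orientation: [-0.604, 3.075, -0.009]
ft_force: [0.7, -0.4, 0.4]
width: 87.7
```

```bash
cat > chk.py <<'E'
from h import *
import sys
k=sys.argv[1]
a=ctrl.get_image("side");b=ctrl.get_image("top")
cv2.imwrite(f"pics/f{k}s.png",a[:,:,::-1]);cv2.imwrite(f"pics/f{k}t.png",b[:,:,::-1])
for th,y in(('muffler',.39),('carburettor',.19),('drum',0),('piston',0),('bearing',0)):
  m=traces(th)
  for n in m:
    p,f=fit(th,{n:m[n]},4,[],[y]);print('  ',n,np.round(p,2),round(f,3))
E
python3 chk.py 1; python3 d.py 492 114 275
```

```text
muffler top [(0.59, [456, 186, 461, 199], 43)]
muffler side [(0.59, [289, 156, 326, 181], 776)]
   top [ 6.0589e+02 -2.6659e+02  3.5000e-01] 0.902
   side [ 5.8037e+02 -2.7961e+02  3.8000e-01] 0.088
carburettor top [(0.65, [355, 243, 380, 262], 448)]
carburettor side []
   top [ 4.6713e+02 -1.0059e+02  1.6000e-01] 0.079
drum top [(0.77, [300, 155, 327, 187], 704)]
drum side [(0.81, [227, 235, 264, 269], 1026), (0.57, [302, 294, 342, 330], 614)]
   top [645.06  16.84   0.  ] 0.068
   side [648.07  16.05   0.  ] 0.087
piston top [(0.88, [260, 233, 283, 254], 352)]
piston side [(0.93, [311, 285, 336, 322], 804)]
   top [490.24 110.92   0.  ] 0.056
   side [491.5  112.74   0.  ] 0.061
bearing top [(0.52, [200, 247, 213, 261], 145)]
bearing side [(0.75, [314, 372, 338, 398], 494), (0.48, [389, 169, 403, 182], 159)]
   top [470.83 248.19   0.  ] 0.218
   side [471.92 252.14   0.  ] 0.077
t 40.48 pos [ 580.  -276.1  326.2] yaw 1.9589 tilt [-0.0008  0.0004] w 87.7 F [-0.71 -0.33  0.78] q6 -2.42
tool shift mm [-66.2 394.3  51.4]
```

View pics/f1s.png

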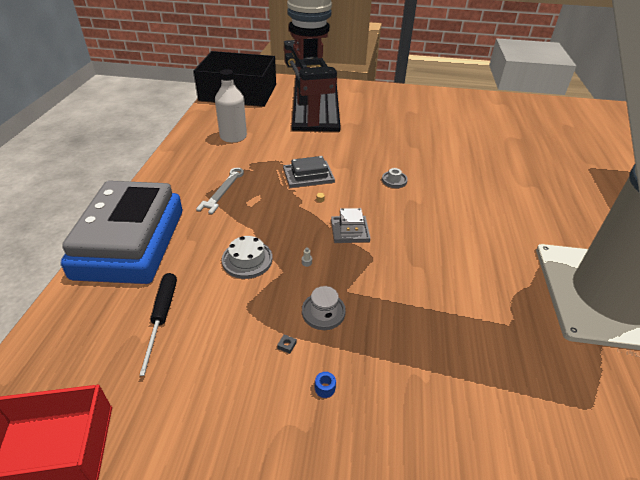

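All five parts sit in their trays. I'll move the arm clear to check the muffler from the top and take a closer look at the piston's centring.

```bash
python3 d.py 400 293 330
```

```text
t 40.48 pos [ 580.  -276.1  326.2] yaw 1.9589 tilt [-0.0008  0.0004] w 87.7 F [-0.71 -0.33  0.78] q6 -2.42
tool shift mm [-48.8 594.9  -3.4]
```

Emit:
{"method": "jog_arm", "body": {"steps": [[[-0.0014, 0.0175, 0, 0, 0, 0, -1], [-0.0029, 0.035, 0, 0, 0, 0, -1], [-0.0029, 0.035, 0, 0, 0, 0, -1], [-0.0029, 0.035, 0, 0, 0, 0, -1], [-0.0029, 0.035, 0, 0, 0, 0, -1], [-0.0029, 0.035, 0, 0, 0, 0, -1], [-0.0029, 0.035, 0, 0, 0, 0, -1], [-0.0029, 0.035, 0, 0, 0, 0, -1], [-0.0029, 0.035, 0, 0, 0, 0, -1], [-0.0029, 0.035, 0, 0, 0, 0, -1], [-0.0029, 0.035, 0, 0, 0, 0, -1], [-0.0029, 0.035, 0, 0, 0, 0, -1], [-0.0029, 0.035, 0, 0, 0, 0, -1], [-0.0029, 0.035, 0, 0, 0, 0, -1], [-0.0029, 0.035, 0, 0, 0, 0, -1], [-0.0029, 0.035, 0, 0, 0, 0, -1], [-0.0029, 0.035, 0, 0, 0, 0, -1], [-0.0014, 0.0175, 0, 0, 0, 0, -1], [0, 0, 0, 0, 0, 0, -1], [0, 0, 0, 0, 0, 0, -1]]]}}

```text
t: 42.15
ee_pos: [400.1, 293.8, 326.7]
orientation: [0.609, -3.082, 0.0]
ft_force: [0.3, -0.2, 0.3]
width: 87.9
```

```bash
python3 chk.py 2; python3 - <<'E'
from h import *
L=[('medium_dish',[492.3,114.4,0],0),('piston',[492.3,114.4,0],4),('square_tray',[467.8,-99,.19],0),('carburettor',[467.8,-99,.19],4),('rect_tray',[580.4,-277.5,.39],0),('muffler',[580.4,-277.5,.39],4),('small_dish',[383.3,-289.6,0],0),('bearing',[383.3,-289.6,0],4),('large_dish',[646.3,16.7,0],0),('drum',[646.3,16.7,0],4)]
for n,c in(('t',[(240,215),(340,225),(420,170),(425,260),(285,140)]),('s',[(295,275),(325,195),(280,145),(365,150),(215,225)])):
    im=cv2.imread(f'pics/f2{n}.png');out=[]
    for x0,y0 in c:
        k=4;cr=cv2.resize(im[y0:y0+65,x0:x0+65],None,fx=k,fy=k,interpolation=cv2.INTER_CUBIC)
        for th,p,z in L:
            q=pts(th,*p,z);h=len(q)//2
            cv2.polylines(cr,[np.round((proj(q[h:],{'t':'top','s':'side'}[n])+.5-[x0,y0])*k).astype(int)],True,(0,255,0),1)
        out.append(cr)
    out.append(np.zeros_like(out[0]))
    cv2.imwrite(f'pics/ovf{n}.png',np.vstack([np.hstack(out[:3]),np.hstack(out[3:])]))
E
```

```text
muffler top [(0.71, [255, 227, 287, 260], 504), (0.7, [291, 149, 332, 192], 716), (0.56, [431, 178, 467, 220], 911)]
muffler side [(0.57, [289, 155, 330, 182], 761)]
   top [ 4.9099e+02  1.1281e+02 -3.9000e-01] 0.601
   side [ 5.8048e+02 -2.8033e+02  4.2000e-01] 0.116
carburettor top [(0.6, [356, 239, 381, 266], 443)]
carburettor side [(0.64, [338, 207, 361, 235], 607), (0.58, [330, 214, 364, 243], 279)]
   top [ 4.6679e+02 -1.0063e+02  1.8000e-01] 0.06
   side [ 4.6822e+02 -1.0051e+02  1.7000e-01] 0.07
drum top [(0.65, [297, 154, 327, 187], 717)]
drum side [(0.55, [228, 237, 268, 273], 1078)]
   top [644.51  16.81   0.  ] 0.052
   side [647.07  15.9    0.  ] 0.047
piston top [(0.71, [259, 234, 281, 253], 352)]
piston side [(0.73, [310, 284, 337, 319], 805)]
   top [490.57 112.44   0.  ] 0.06
   side [491.64 112.36   0.  ] 0.059
bearing top [(0.57, [449, 281, 466, 296], 134), (0.48, [200, 246, 209, 264], 127)]
bearing side [(0.75, [316, 373, 340, 399], 468)]
   top [ 384.88 -290.47    0.  ] 0.312
   side [471.64 252.09   0.  ] 0.111
```

View pics/ovft.png

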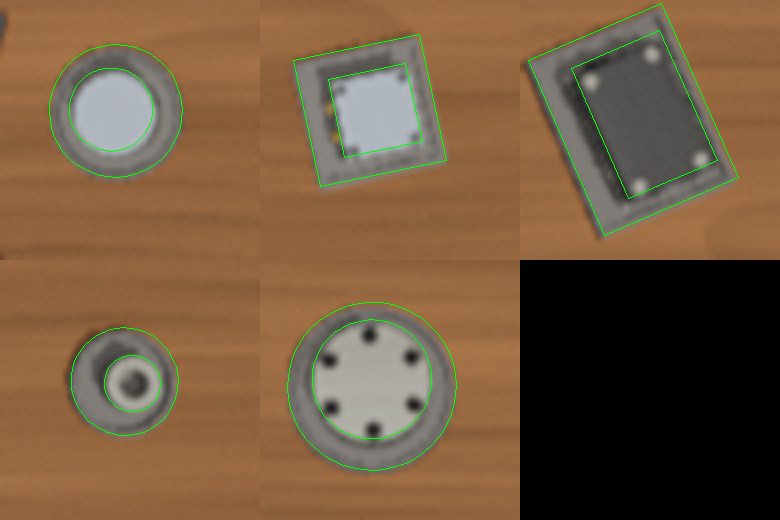

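View pics/ovfs.png

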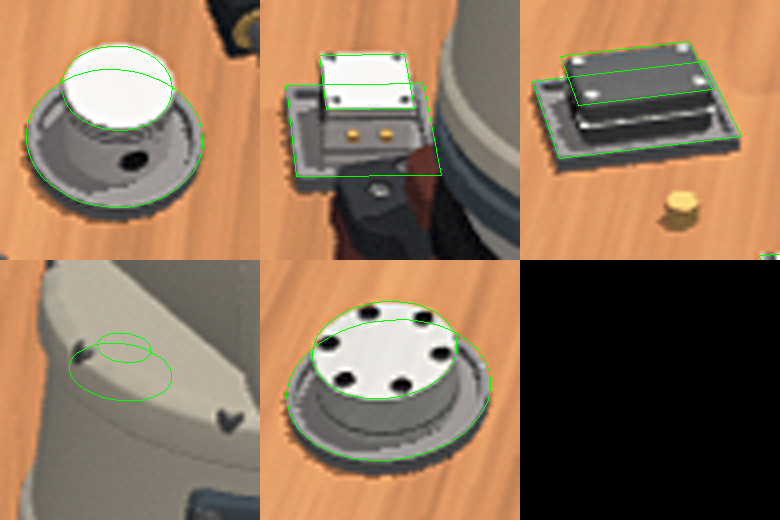

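Overlaid on centred outlines in both views, every part lies within about 2–3 mm of the middle of its tray, flat and upright. The blue ring is untouched and the gripper is clear, so I'm handing in.

```bash
python3 d.py; python3 -c "
from workcell import ctrl
print(ctrl.close_job())"
```

```text
t 42.75 pos [400.6 293.  326.8] yaw 1.9584 tilt [ 0. -0.] w 88.0 F [ 0.69 -0.14 -0.15] q6 -1.35
the job is handed in; nothing more can be done
None
```

I took both piles apart and set every part in its own tray: bearing, carburettor, piston, drum, then muffler. Each was lowered to the tray floor before I opened the jaws. I handed the job in at about 43 s with the gripper clear of everything; the hand-in reports no verdict.

**Final checks:** overlays and fits from both cameras show all parts flat and the right way up, close to the middle of their trays:

| Part | Distance off centre |
|---|---|
| Drum | about 1 mm |
| Carburettor | about 2 mm |
| Piston | about 2.5 mm |
| Muffler | up to about 3 mm (side-camera fit; nearly centred in the top view) |
| Bearing | about 1.5 mm (top view only) |

**Where checks failed or disagreed:**
- **Bearing:** the arm hid it from the side camera in the last picture. It stood upright in its dish in earlier side views.
- **Wrong detections:** the networks sometimes reported the blue ring as the bearing, and once a dish as the muffler. I judged these by the pictures, and the blue ring was not touched.

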